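# Load spacer rings into the press tube and press the column

### The job

Take the black dust cap off the loading tube of the small hand press and lay it aside on the desk, then drop every brass spacer ring on the desk (there are 3 to 5) into the tube so that they lie flat in one column. Then swing the red-knobbed press lever over until it stops, so that its pad presses the column, and let it return fully; last, put the cap back on the tube, fully home. Leave the loupe, film canister, red-capped vial and carton where they are.

Things in the scene. Friction and masses are not known exactly. Their poses are not given: they have to be found in the camera images.
- press: Small hand press screwed to the desk. Blue base plate 100 (x) x 215 (y) x 12 mm, from 52 mm on the -y side of the origin to 163 mm on the +y side. Origin: on the desk, on the axis of the aluminium loading tube that stands on the plate. Its +y axis points from the tube to the lever's blue pivot post (fork 38 wide, 108 high, at y = 105 mm), z up.
- tube_floor (a point): Centre of the inner floor of the loading tube, 15 mm above the desk; axes as the press. The bore is 63 mm in diameter, 61 mm deep.
- tube_mouth (a point): Centre of the open mouth of the loading tube, 76 mm above the desk; axes as the press. The top 9 mm flare as a lead-in from 63 to 72 mm inside; the rim is 78 mm outside.
- lever_hinge (a point): Hinge of the press lever, 90 mm above the desk, 105 mm to the press's +y side of the tube axis; axis along the press's x.
- lever_knob (a point): Centre of the red ball knob (28 mm) on the end of the lever, a 12 mm steel bar, 165 mm from the hinge.
- lever (a joint): Press lever, rad. 0 = rest: it leans 0.4 rad past upright, away from the tube. Grows as it is swung up, over and down towards the tube: at 0.4 it is upright, at its stop (1.97) it is level over the tube, knob 60 mm beyond the tube axis on the press's -y side, 90 mm above the desk. A return spring (and the sprung grey pad on the lever, which presses on the column in the tube) needs up to about 10 N at the knob, and swings it back to 0 in about a second when let go.
- cap: Black dust cap, on the tube at the start: flange 82 mm in diameter, 6 mm thick, with a shallow tapered plug (62 to 58 mm, 6 mm deep) below and a 28 mm round knob above, top 34 mm above the origin, its full width from 17 to 34 mm above the origin. Origin: centre of the flange's underside, which lies on the tube's rim when seated (the plug's foot is 6 mm lower). 60 g.
- ring_1: Brass spacer ring, 60 mm outside, 30 mm hole, 10 mm thick, 50 g; lies flat on the desk. Origin: centre of one flat face (the underside at the start), z along its axis. Either face may be up. May be absent.
- ring_2: Brass spacer ring, 60 mm outside, 30 mm hole, 10 mm thick, 50 g; lies flat on the desk. Origin: centre of one flat face (the underside at the start), z along its axis. Either face may be up. May be absent.
- ring_3: Brass spacer ring, 60 mm outside, 30 mm hole, 10 mm thick, 50 g; lies flat on the desk. Origin: centre of one flat face (the underside at the start), z along its axis. Either face may be up. May be absent.
- ring_4: Brass spacer ring, 60 mm outside, 30 mm hole, 10 mm thick, 50 g; lies flat on the desk. Origin: centre of one flat face (the underside at the start), z along its axis. Either face may be up. May be absent.
- ring_5: Brass spacer ring, 60 mm outside, 30 mm hole, 10 mm thick, 50 g; lies flat on the desk. Origin: centre of one flat face (the underside at the start), z along its axis. Either face may be up. May be absent.
- board_corner (a point): Upper near left corner of the grey board of the copy stand, a fixed slab 30 mm thick that lies on the desk from here away from the robot (+x) and to the right (-y).
- cabinet_face (a point): A point on the flat front of the tall grey cabinet on the left; the front is an upright plane along x at this y, from 40 mm above the desk up.
- loupe: Bystander: black and white loupe, 41 mm wide, 38 mm high. Origin: centre of its underside.
- film_can: Bystander: black film canister with grey lid, 34 mm wide, 53 mm high. Origin: centre of its underside.
- vial_3: Bystander: clear vial with red cap, 26 mm wide, 68 mm high. Origin: centre of its underside.
- yellow_carton: Bystander: yellow carton, 46 x 62 x 78 mm. Origin: centre of its underside.

How it is judged:
On the way, in this order (a step that is already met when the one before it is completed fails the run):
1. the cap is off the tube, laid aside (horizontal distance between cap and tube_mouth above 0.085 m and height (world z) of cap below 0.06 m), for 0.2 s.
2. all the rings lie flat in the tube (horizontal distance between each of ring_1, ring_2, ring_3, ring_4, ring_5 and tube_floor below 0.006 m and z of ring_1 in the frame of tube_floor between -0.004 and 0.054 m and angle between the z axis of each of ring_1, ring_2, ring_3, ring_4, ring_5 and the z axis of tube_floor, either way round below 0.1 rad and z of ring_2 in the frame of tube_floor between -0.004 and 0.054 m and z of ring_3 in the frame of tube_floor between -0.004 and 0.054 m and z of ring_4 in the frame of tube_floor between -0.004 and 0.054 m and z of ring_5 in the frame of tube_floor between -0.004 and 0.054 m), for 0.2 s.
3. the lever is at its stop (value of joint lever above 1.87 rad), for 0.1 s.
4. the lever has returned (value of joint lever below 0.12 rad), for 0.2 s.
At the end, for the whole second after the job is handed in: Every ring present lies flat (within 0.1 rad) in the tube, within 6 mm of its axis; the cap is seated on the tube's rim, within 6 mm of its axis, 3 mm up (4 mm down) and 0.08 rad; the lever is back at rest (below 0.12 rad) (all of step 2 and horizontal distance between cap and tube_mouth below 0.006 m and z of cap in the frame of tube_mouth between -0.004 and 0.003 m and angle between cap's own z axis and vertical below 0.08 rad and value of joint lever below 0.12 rad and linear speed of cap below 0.02 m/s); the robot touches nothing.
It fails at once if the loupe is shoved away (over 4 cm) (distance of loupe from where it was at the start of the episode above 0.04 m).
It fails at once if the film can is shoved away (over 4 cm) (distance of film_can from where it was at the start of the episode above 0.04 m).
It fails at once if the vial 3 is shoved away (over 4 cm) (distance of vial_3 from where it was at the start of the episode above 0.04 m).
It fails at once if the yellow carton is shoved away (over 4 cm) (distance of yellow_carton from where it was at the start of the episode above 0.04 m).
Of ring_1, ring_2, ring_3, ring_4, ring_5 only 3 to 5 are there at a start; the rules pass over those that are not, and their reading is None.
At some moment in a run one of ring_1, ring_2, ring_3, ring_4, ring_5 may be knocked a few centimetres aside while the robot is not near it.
Once in a run the grip may slacken for a moment while it holds something.
It also fails if it takes over 210 s, if anything falls off the work surface, if the arm or the gripper's body presses on something with over 40 N, if the wrist force passes 120 N, or if a joint passes its speed limit or range.

### The arm

A 7-joint arm with a two-finger parallel gripper is mounted at the origin on a cart in front of the work surface, level with it; the furniture and walls round the work are solid. World frame = base frame: x ahead of the robot, y to its left, z up, the work surface at z = 0. Lengths are in m, angles in rad, forces in N, time in s.
With the tool pointing down it reaches from about 0.425 to 0.95 m from the base axis. Payload 4.7 kg.
Tool frame: the origin (TCP) lies at the very end of the fingers, on their centre line; the grasp point (between the pads) lies 19 mm behind it; z points along the fingers, y is the direction in which the jaws open and shut (so a half turn about z gives the same grasp; the last joint's range is limited). The gripper opens to 87 mm and grips with 3 to 60 N. Pads are 19 mm wide; open, the fingers measure 117 mm over their backs; the gripper's body (75 mm by 190 mm) begins 51 mm behind the grasp point.
Start: joints at [1.168, 0.469, -0.049, 1.532, 0.024, 1.141, -0.082], TCP at [0.247, -0.628, 0.223] pointing down, gripper open.
Joint ranges: [-2.59, 2.59], [-0.33, 1.99], [-1.39, 1.29], [0.1, 2.45], [-1.04, 4.18], [0.21, 1.99], [-2.66, 2.66]. Speed limits (rad/s): [2.57, 2.57, 3.14, 3.14, 3.14, 3.14, 3.14].

### API

Orientations are given as a rotation vector (axis times angle).
In Python, from plant import arm gives the robot as it stands. The module is installed in compiled form; this text tells all that it offers.
- The arm moves only by the tool drive_tool, never from a script. Its argument "increments" is text: rows parted by semicolons, each of 7 numbers parted by spaces: the shift along the tool's x, y, z in cm, then the turn, a rotation vector about the tool's x, y, z in degrees, then the gripper's target within -1 to 1 (fully open at 1, half-way at 0, shut at -1). A call has 1 to 8 rows; each row is the pose to reach, as a shift and turn from the pose commanded when the call began, along the tool's axes at that moment; what a row does not reach only later rows make up. A row lasts 1/10 s, in which the tool goes at most 50 mm and 8.59 degrees, less where a joint would pass 70% of its speed; a pose out of reach is approached as far as the arm can. A call with a gripper value outside its range is refused whole. The fingers move at their own pace and stop on an object; the grip force is fixed at half the most. Time passes only in rows, so rows that repeat a pose let the fingers close. It gives the time, the measured TCP pose, the force and the opening at its end, in the units of the state.
- arm.get_obs(): the state, without advancing time (a new reading comes with each control period).
- arm.read_camera(name): name is "scene" or "top"; returns a dict with "frame" (480x640x3 uint8, red, green, blue), "depth" (480x640 float32, m along the optical axis (not along the pixel's ray), 0 where there is no reading), "fov_y" (degrees; the focal length in pixels is half the picture's height over the tangent of half this angle, whatever the lens; pixels are square), "cx", "cy" (the principal point, pixels), "rvec" (rotation vector, rad) and "tvec" (3), from world to camera coordinates, as OpenCV has them. Camera axes: x right, y down, z forward; pixel columns grow to the right and rows downward; lengths in m; the calibration is good to about 2 mm. A picture is of the moment at which its call begins.
- arm.close_job(): hands the job in, once; it reports no verdict.
The state is a dict: "time_s": time; "joint_positions": joint angles; "joint_vel": joint speeds; "effort": joint torques, N m; "tcp_pos": TCP position; "eef_rot": TCP orientation; "force": force on the tool from outside, world axes, zero at the start; "moment": the same for the moment, N m; "gripper_width": opening from 0.0 (shut) to 1.0 (fully open).
Only numpy, scipy, OpenCV 4.12 (cv2) and the standard library are available. Lean on these libraries where they do the work, as an engineer would, in place of code of your own. Each camera call takes 0.05 s, during which the arm holds its last target. There are 200 camera calls.

## Working session

There is one attempt and no reset: what is moved stays moved. The work goes in short steps, Python scripts to look and compute and a tool call to move; the robot and the scene stay as the last step left them, time stands still between calls to the robot, and variables do not carry over. Pictures are saved under pics/ and viewed, about 12 in all and at most 16, crops included, and the job is handed in when it is done.

Besides the shell and the picture viewer there is one more tool, called after ">>>" as name(argument=value, ...) on one line, values as JSON. drive_tool: Moves the arm, as the interface text tells. Its arguments: {"type":"object","properties":{"increments":{"type":"string"}},"required":["increments"]}

```bash
mkdir -p pics; cat > h.py <<'E'
import numpy as np,cv2
from scipy.spatial.transform import Rotation as R
from plant import arm
def cam(n):
    d=arm.read_camera(n); d['f']=240/np.tan(np.radians(d['fov_y'])/2)
    d['R']=R.from_rotvec(np.ravel(d['rvec'])).as_matrix(); d['t']=np.ravel(d['tvec']); return d
def cloud(d):
    v,u=np.mgrid[:480,:640]; z=d['depth']
    p=np.stack([(u-d['cx'])*z/d['f'],(v-d['cy'])*z/d['f'],z],-1)
    w=(p-d['t'])@d['R']; w[z==0]=np.nan; return w
def pix_at_z(d,u,v,h):
    r=d['R'].T@np.array([(u-d['cx'])/d['f'],(v-d['cy'])/d['f'],1]); c=-d['R'].T@d['t']
    return c+r*(h-c[2])/r[2]
def proj(d,p):
    q=d['R']@np.asarray(p)+d['t']; return q[:2]/q[2]*d['f']+[d['cx'],d['cy']]
def save(d,n): cv2.imwrite('pics/'+n,d['frame'][:,:,::-1])
def inc(target,yaw=None):
    "shift cm in tool axes from current measured pose, and z-turn for tool-y yaw"
    o=arm.get_obs(); M=R.from_rotvec(o['eef_rot']).as_matrix()
    s=M.T@(np.array(target)-o['tcp_pos'])*100
    return s.round(2), np.degrees(np.arctan2(M[1,1],M[0,1]))
E
python3 - <<'E'
from h import *
for n in('scene','top'):
    d=cam(n); save(d,n+'0.png'); print(n,d['fov_y'],d['cx'],d['cy'],(-d['R'].T@d['t']).round(3),d['R'].round(2).tolist())
    np.savez(n+'0.npz',**{k:d[k] for k in d})
o=arm.get_obs();print(o); print(R.from_rotvec(o['eef_rot']).as_matrix().round(3))
E
```

```text
scene 50.73890846274985 321.33500578618043 236.59411028932988 [-0.02  -0.2    0.921] [[0.53, -0.85, 0.02], [-0.61, -0.39, -0.69], [0.59, 0.35, -0.73]]
top 56.14440253854759 319.82092688960824 242.49633086705916 [0.495 0.171 1.035] [[-0.0, -1.0, -0.01], [-0.99, 0.01, -0.13], [0.13, 0.01, -0.99]]
{'time_s': 0.1, 'joint_positions': array([ 1.16812171,  0.46939716, -0.04858941,  1.53355449,  0.02409758,
        1.1409887 , -0.08230182]), 'joint_vel': array([ 0.0003014 , -0.00176962,  0.00049991, -0.00244134, -0.00095038,
       -0.00148766, -0.00041342]), 'effort': array([ 4.29800093e-04, -5.09173751e+01, -8.10556859e-02, -2.36828667e+01,
       -6.14672690e-02,  3.45161569e-02,  5.82471125e-05]), 'tcp_pos': array([ 0.24628218, -0.6279    ,  0.22158829]), 'eef_rot': array([-3.08519357e+00, -5.83424646e-01,  6.06711076e-04]), 'force': array([-0.25925328,  0.32978426, -0.34084389]), 'moment': array([-0.03399189,  0.06196907,  0.01186744]), 'gripper_width': 1.0016916547703865}
[[ 0.931  0.365 -0.001]
 [ 0.365 -0.931  0.002]
 [-0.    -0.002 -1.   ]]
```

View pics/scene0.png

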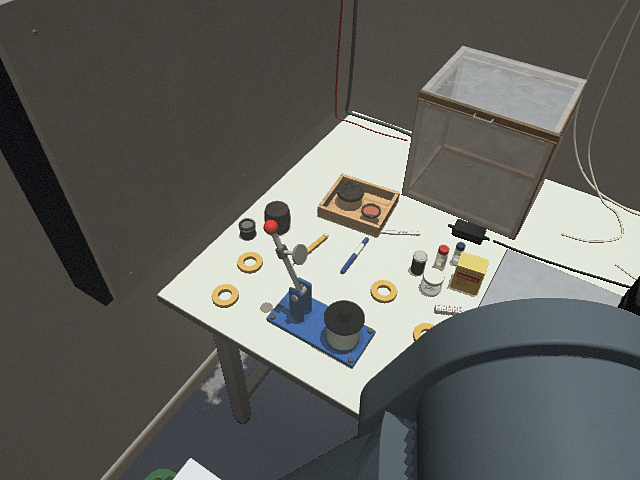

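View pics/top0.png

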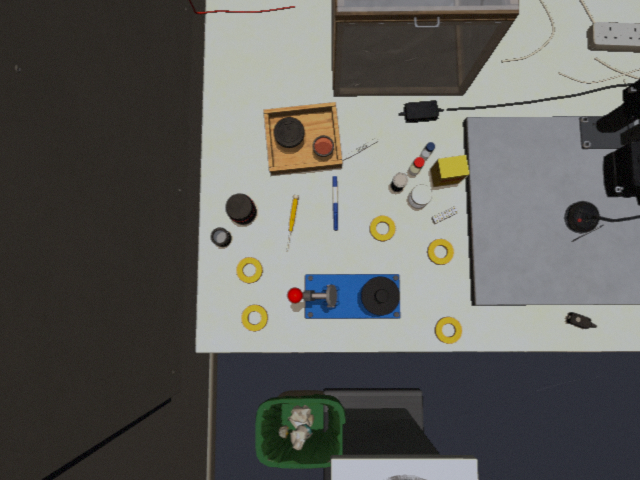

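```bash
python3 - <<'E'
from h import *
d=dict(np.load('top0.npz')); w=cloud(d)
hsv=cv2.cvtColor(d['frame'],cv2.COLOR_RGB2HSV)
for c in [(250,270),(255,317),(382,228),(440,251),(448,330)]:
    u0,v0=c; m=np.zeros((480,640),bool); m[v0-20:v0+20,u0-20:u0+20]=1
    m&=(hsv[...,1]>120)&(hsv[...,0]>15)&(hsv[...,0]<35)
    v,u=np.where(m); (x,y),r=cv2.minEnclosingCircle(np.stack([u,v],1).astype(np.float32))
    p=pix_at_z(d,x,y,.01); print(c,'px',round(x,1),round(y,1),round(r,1),p.round(4),'topz',np.nanmedian(w[m][:,2]).round(4), 'mean',pix_at_z(d,u.mean(),v.mean(),.01)[:2].round(4))
# cap/tube
a=w[250:340,330:420].reshape(-1,3)
for lo,hi in((.074,.088),(.1,.114)):
    s=a[(a[:,2]>lo)&(a[:,2]<hi)]; (x,y),r=cv2.minEnclosingCircle(s[:,:2].astype(np.float32)); print('cap',lo,len(s),x,y,r,np.median(s[:,2]))
b=(hsv[...,0]>100)&(hsv[...,0]<125)&(hsv[...,1]>150)&(abs(w[...,2]-.012)<.006)
b[:260]=0;b[330:]=0
s=w[b];rect=cv2.minAreaRect(s[:,:2].astype(np.float32));print('base',rect)
for n,p in dict(knob=(295,295),loupe=(221,237),bigcan=(240,208),filmcan=(400,181),whitelid=(420,195),vial=(419,163),blue=(429,150),carton=(453,168),eraser=(444,214),board=(474,300),board2=(480,120),deskedge=(205,345),pen=(335,205),tray=(305,140),pencil=(293,215)).items():
    v,u=p[1],p[0]; print(n,np.nanmedian(w[v-2:v+3,u-2:u+3].reshape(-1,3),0).round(3))
s=dict(np.load('scene0.npz'));ws=cloud(s)
for p in [(50,150),(20,60),(100,290),(200,100),(270,227)]: print(p,ws[p[1],p[0]].round(3))
E
```

```text
(250, 270) px 248.9 269.8 12.8 [0.5625 0.3432 0.01  ] topz 0.01 mean [0.5626 0.343 ]
(255, 317) px 254.2 317.6 13.1 [0.4548 0.3295 0.01  ] topz 0.0097 mean [0.455  0.3296]
(382, 228) px 382.2 227.9 12.6 [0.6574 0.0374 0.01  ] topz 0.0099 mean [0.6573 0.0375]
(440, 251) px 440.2 251.1 12.9 [ 0.6029 -0.0938  0.01  ] topz 0.0099 mean [ 0.6024 -0.0937]
(448, 330) px 448.2 329.7 13.4 [ 0.4262 -0.1048  0.01  ] topz 0.01 mean [ 0.4261 -0.1048]
cap 0.074 1036 0.5022040009498596 0.054397858679294586 0.04098488390445709 0.08196522714244173
cap 0.1 173 0.5020537376403809 0.09672574698925018 0.05560212582349777 0.10967240034600766
base ((0.5023247003555298, 0.10811112076044083), (0.2098987102508545, 0.0945010632276535), 89.74791717529297)
knob [0.503 0.222 0.256]
loupe [0.635 0.402 0.036]
bigcan [0.695 0.356 0.063]
filmcan [0.756 0.001 0.052]
whitelid [ 0.726 -0.044  0.046]
vial [ 0.793 -0.039  0.068]
blue [ 0.826 -0.065  0.06 ]
carton [ 0.778 -0.111  0.078]
eraser [ 0.688 -0.104  0.014]
board [ 0.492 -0.16   0.027]
board2 [ 0.907 -0.192  0.029]
deskedge [ 0.394  0.442 -0.   ]
pen [0.711 0.146 0.01 ]
tray [0.871 0.215 0.005]
pencil [0.689 0.243 0.012]
(50, 150) [0.301 0.484 0.438]
(20, 60) [0.315 0.484 0.579]
(100, 290) [0.282 0.498 0.095]
(200, 100) [0.627 0.482 0.36 ]
(270, 227) [0.493 0.217 0.252]
```

Five rings are visible in the top picture (pixels (249,270), (254,318), (382,228), (440,251), (448,330)). The capped tube is at (379,296), with the lever leaning toward +y. Bystanders stand well clear. I'll move over the cap first.

>>> drive_tool(increments="24.36 -27.1 -3 0 0 -34.3 1;24.36 -27.1 -3 0 0 -34.3 1;24.36 -27.1 -3 0 0 -34.3 1;24.36 -27.1 -3 0 0 -34.3 1;24.36 -27.1 -3 0 0 -34.3 1;24.36 -27.1 -3 0 0 -34.3 1;24.36 -27.1 -3 0 0 -34.3 1;24.36 -27.1 -3 0 0 -34.3 1")

```text
time_s: 0.9
tcp_pos: [0.3762, -0.2817, 0.253]
eef_rot: [-2.771, -1.479, -0.002]
force: [0.6, -0.4, 1.3]
gripper_width: 1.0
```

```bash
python3 - <<'E'
from h import *
print(inc([.502,.0545,.25])); print(arm.get_obs()['tcp_pos'],arm.get_obs()['force'])
d=dict(np.load('top0.npz')); w=cloud(d)[250:340,350:420].reshape(-1,3)
s=w[(w[:,2]>.107)&(w[:,2]<.113)]; print(len(s),s.mean(0),cv2.minEnclosingCircle(s[:,:2].astype(np.float32)))
E
```

```text
(array([34.93, -8.27,  0.34]), np.float64(-33.835351761670836))
[ 0.37624344 -0.28167715  0.25298509] [ 0.61498073 -0.43931352  1.28178253]
136 [0.50227176 0.0545796  0.11006053] ((0.5023727416992188, 0.05480245500802994), 0.013864990323781967)
```

>>> drive_tool(increments="34.9 -8.3 0.3 0 0 -33.9 0.5;34.9 -8.3 0.3 0 0 -33.9 0.5;34.9 -8.3 0.3 0 0 -33.9 0.5;34.9 -8.3 0.3 0 0 -33.9 0.5;34.9 -8.3 0.3 0 0 -33.9 0.5;34.9 -8.3 0.3 0 0 -33.9 0.5;34.9 -8.3 0.3 0 0 -33.9 0.5;34.9 -8.3 0.3 0 0 -33.9 0.5")

```text
time_s: 1.7
tcp_pos: [0.503, 0.0548, 0.2498]
eef_rot: [-2.217, -2.223, -0.006]
force: [0.2, -0.2, -0.1]
gripper_width: 0.749
```

>>> drive_tool(increments="0 0 4 0 0 0 0.5;0 0 8 0 0 0 0.5;0 0 12 0 0 0 0.5;0 0 12 0 0 0 0.5;0 0 12 0 0 0 0.5")

```text
time_s: 2.2
tcp_pos: [0.5023, 0.0478, 0.1298]
eef_rot: [-2.229, -2.213, 0.001]
force: [1.0, 0.3, -0.3]
gripper_width: 0.749
```

```bash
python3 - <<'E'
from h import *
print(inc([.502,.0545,.086])); o=arm.get_obs(); print(o['tcp_pos'],o['force'],R.from_rotvec(o['eef_rot']).as_matrix().round(3))
E
```

```text
(array([ 0.67, -0.03,  4.38]), np.float64(-0.3959829345878944))
[0.50233412 0.04776301 0.12982493] [ 1.04533464  0.27097282 -0.26109101] [[ 0.007  1.    -0.001]
 [ 1.    -0.007  0.   ]
 [ 0.    -0.001 -1.   ]]
```

>>> drive_tool(increments="0.7 0 0 0 0 0 0.5;0.7 0 2 0 0 0 0.5;0.7 0 4.4 0 0 0 0.5;0.7 0 4.4 0 0 0 0.5;0.7 0 4.4 0 0 0 -1;0.7 0 4.4 0 0 0 -1;0.7 0 4.4 0 0 0 -1;0.7 0 4.4 0 0 0 -1")

```text
time_s: 3.0
tcp_pos: [0.503, 0.055, 0.0865]
eef_rot: [2.228, 2.213, 0.002]
force: [0.4, 0.1, 0.1]
gripper_width: 0.472
```

>>> drive_tool(increments="0 0 0 0 0 0 -1;0 0 0 0 0 0 -1;0 0 -1 0 0 0 -1;0 0 -3 0 0 0 -1;0 0 -6 0 0 0 -1;0 0 -6 0 0 0 -1")

```text
time_s: 3.6
tcp_pos: [0.505, 0.0559, 0.1494]
eef_rot: [2.225, 2.211, 0.009]
force: [0.9, 0.1, -0.9]
gripper_width: 0.309
```

```bash
python3 - <<'E'
from h import *
print(inc([.515,-.055,.146])); o=arm.get_obs(); print(o['tcp_pos'],o['force'],o['gripper_width'])
d=cam('top'); w=cloud(d)[230:350,340:460].reshape(-1,3)
s=w[(w[:,2]>.12)&(w[:,2]<.16)]; print(len(s),s.mean(0)); save(d,'t1.png')
E
```

```text
(array([-11.08,   1.07,   0.34]), np.float64(-0.3819974776942086))
[0.50504219 0.05590286 0.14944016] [ 0.89487299  0.08322885 -0.9019867 ] 0.3086929897434547
155 [0.50598462 0.08794859 0.14557438]
```

>>> drive_tool(increments="-4 0.3 0 0 0 0 -1;-8 0.7 0 0 0 0 -1;-11 1 0 0 0 0 -1;-11 1 4 0 0 0 -1;-11 1 8 0 0 0 -1;-11 1 11 0 0 0 -1;-11 1 12.5 0 0 0 -1;-11 1 12.5 0 0 0 -1")

```text
time_s: 4.45
tcp_pos: [0.5099, -0.0548, 0.0185]
eef_rot: [-2.225, -2.212, 0.005]
force: [-0.3, 0.0, -0.5]
gripper_width: 0.302
```

```bash
python3 - <<'E'
from h import *
o=arm.get_obs(); print(o['tcp_pos'],o['force'],o['gripper_width'],R.from_rotvec(o['eef_rot']).as_matrix().round(3)[2])
d=cam('scene'); cv2.imwrite('pics/s1.png',cv2.resize(d['frame'][180:420,230:550,::-1],None,fx=2,fy=2))
E
```

```text
[ 0.50987763 -0.05483421  0.01852313] [-0.26500558  0.00296611 -0.54319472] 0.30219299155477847 [ 0.001 -0.005 -1.   ]
```

View pics/s1.png

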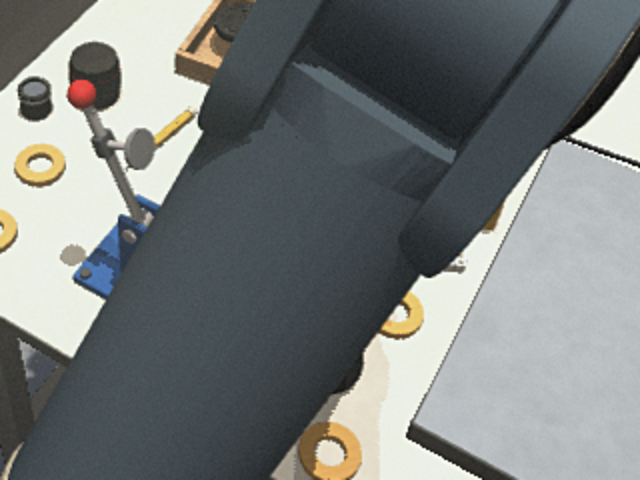

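>>> drive_tool(increments="0 0 0.15 0 0 0 -1;0 0 0.15 0 0 0 -0.2;0 0 0.15 0 0 0 0.3;0 0 0.15 0 0 0 0.3;0 0 -3 0 0 0 0.5;0 0 -7 0 0 0 0.6;0 0 -10 0 0 0 0.7;0 0 -10 0 0 0 0.7")

```text
time_s: 5.3
tcp_pos: [0.5149, -0.055, 0.125]
eef_rot: [2.224, 2.208, 0.009]
force: [1.4, -0.2, -0.5]
gripper_width: 0.819
```

>>> drive_tool(increments="-2 4.5 0 0 0 -8 0.7;-4 9.3 0 0 0 -16 0.7;-4 9.3 0 0 0 -24 0.7;-4 9.3 0 0 0 -32 0.7;-4 9.3 0 0 0 -40 0.7;-4 9.3 0 0 0 -48 0.7;-4 9.3 0 0 0 -56 0.7;-4 9.3 0 0 0 -60 0.7")

```text
time_s: 6.1
tcp_pos: [0.6039, -0.0959, 0.1197]
eef_rot: [-0.817, -3.032, 0.0]
force: [-0.0, -0.5, 0.0]
gripper_width: 0.85
```

```bash
python3 - <<'E'
from h import *
print(inc([.6029,-.0938,.003])); o=arm.get_obs(); print(o['tcp_pos'],o['force'],o['gripper_width'])
d=cam('top'); save(d,'t2.png')
E
```

```text
(array([ 0.17,  0.14, 11.67]), np.float64(59.840245908501636))
[ 0.60386029 -0.09588258  0.11971589] [-0.04717651 -0.47126702  0.02087445] 0.8503869916993589
```

View pics/t2.png

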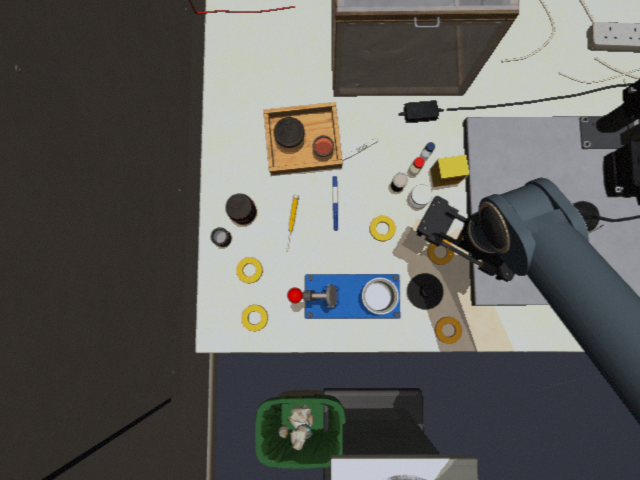

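>>> drive_tool(increments="0.2 0.1 4 0 0 0 0.7;0.2 0.1 8 0 0 0 0.7;0.2 0.1 11 0 0 0 0.7;0.2 0.1 11.6 0 0 0 0.7;0.2 0.1 11.6 0 0 0 -1;0.2 0.1 11.6 0 0 0 -1;0.2 0.1 11.6 0 0 0 -1;0.2 0.1 11.6 0 0 0 -1")

```text
time_s: 6.95
tcp_pos: [0.6046, -0.0938, 0.0063]
eef_rot: [0.823, 3.028, 0.001]
force: [0.0, 0.1, 2.9]
gripper_width: 0.663
```

>>> drive_tool(increments="0 0 0 0 0 0 -1;0 0 -3 0 0 0 -1;0 0 -8 0 0 0 -1;0 0 -12 0 0 0 -1;0 0 -14 0 0 8 -1;0 0 -14 0 0 16 -1;0 0 -14 0 0 24 -1;0 0 -14 0 0 32 -1")

```text
time_s: 7.75
tcp_pos: [0.6029, -0.0941, 0.145]
eef_rot: [1.635, 2.682, -0.0]
force: [-0.4, 0.5, -0.2]
gripper_width: 0.667
```

>>> drive_tool(increments="0 0 0 0 0 8 -1;0 0 0 0 0 16 -1;0 0 0 0 0 24 -1;0 0 0 0 0 28 -1;0 0 0 0 0 28 -1")

```text
time_s: 8.25
tcp_pos: [0.6029, -0.0938, 0.1447]
eef_rot: [2.228, 2.214, -0.001]
force: [0.1, -0.2, -0.8]
gripper_width: 0.665
```

```bash
python3 - <<'E'
from h import *
print(inc([.5022,.0545,.15])); o=arm.get_obs(); print(o['tcp_pos'],o['force'],o['gripper_width'])
E
```

```text
(array([ 14.76, -10.16,  -0.54]), np.float64(-0.3585165767097231))
[ 0.60291688 -0.09376827  0.14472313] [ 0.07174324 -0.24620868 -0.8155702 ] 0.6654666391045448
```

>>> drive_tool(increments="4 -2.8 0 0 0 0 -1;8 -5.5 0 0 0 0 -1;12 -8.2 0 0 0 0 -1;14.8 -10.2 0 0 0 0 -1;14.8 -10.2 2 0 0 0 -1;14.8 -10.2 4 0 0 0 -1;14.8 -10.2 5 0 0 0 -1;14.8 -10.2 5 0 0 0 -1")

```text
time_s: 9.05
tcp_pos: [0.5012, 0.0545, 0.0934]
eef_rot: [-2.227, -2.214, 0.003]
force: [0.7, -0.3, -0.7]
gripper_width: 0.666
```

```bash
python3 - <<'E'
from h import *
print(inc([.5022,.0545,.078])); o=arm.get_obs(); print(o['tcp_pos'],o['force'],o['gripper_width'])
d=cam('scene'); cv2.imwrite('pics/s2.png',cv2.resize(d['frame'][280:400,260:420,::-1],None,fx=4,fy=4))
d=cam('top'); cv2.imwrite('pics/t3.png',cv2.resize(d['frame'][220:340,300:460,::-1],None,fx=4,fy=4))
E
```

```text
(array([0.  , 0.11, 1.54]), np.float64(-0.3370867974681454))
[0.50116229 0.05449047 0.09340378] [ 0.72945399 -0.31680758 -0.72141709] 0.6663668327009643
```

View pics/t3.png

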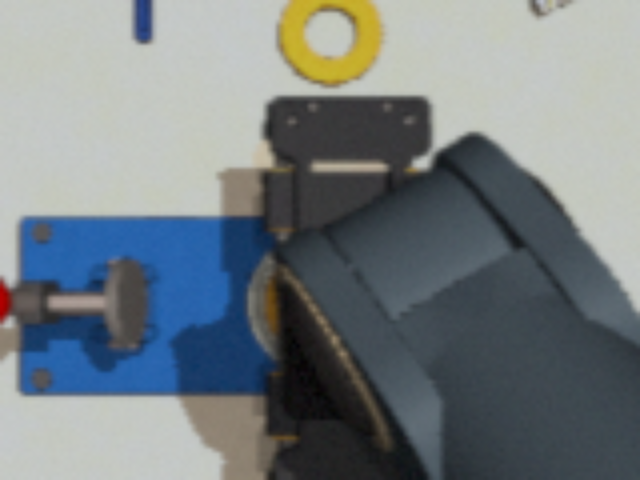

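>>> drive_tool(increments="0 0.1 0.8 0 0 0 -1;0 0.1 1.3 0 0 0 -1;0 0.1 1.5 0 0 0 -1;0 0.1 1.5 0 0 0 -1;0 0.1 1.5 0 0 0 -1")

```text
time_s: 9.65
tcp_pos: [0.5032, 0.0549, 0.0796]
eef_rot: [2.229, 2.214, 0.0]
force: [1.1, -0.5, -1.2]
gripper_width: 0.668
```

>>> drive_tool(increments="0 0 0 0 0 0 0.8;0 0 0 0 0 0 0.8;0 0 0 0 0 0 0.8;0 0 0 0 0 0 0.8;0 0 -4 0 0 0 0.7;0 0 -7 0 0 0 0.7;0 0 -7 0 0 0 0.7")

```text
time_s: 10.35
tcp_pos: [0.5061, 0.0557, 0.1534]
eef_rot: [2.225, 2.21, 0.01]
force: [0.0, 0.2, 0.0]
gripper_width: 0.852
```

```bash
python3 - <<'E'
from h import *
print(inc([.4262,-.1048,.12])); o=arm.get_obs(); print(o['tcp_pos'],o['force'],o['gripper_width'])
E
```

```text
(array([-16.11,  -7.9 ,   3.27]), np.float64(-0.3924780848236999))
[0.50607145 0.05574668 0.15342494] [0.03688806 0.18060953 0.02769757] 0.8520332182074283
```

>>> drive_tool(increments="-4 -2 0 0 0 8 0.7;-8 -4 0 0 0 16 0.7;-12 -6 1 0 0 24 0.7;-16 -7.6 2.8 0 0 32 0.7;-16 -7.6 2.8 0 0 40 0.7;-16 -7.6 2.8 0 0 48 0.7;-16 -7.6 2.8 0 0 56 0.7;-16 -7.6 2.8 0 0 60 0.7")

```text
time_s: 11.15
tcp_pos: [0.4256, -0.1048, 0.121]
eef_rot: [-3.039, -0.796, 0.001]
force: [-0.0, -0.1, 0.3]
gripper_width: 0.854
```

>>> drive_tool(increments="0 0 0 0 0 0 0.7;0 0 0 0 0 0 0.7")

```text
time_s: 11.35
tcp_pos: [0.4258, -0.1045, 0.1212]
eef_rot: [-3.036, -0.806, 0.001]
force: [-0.2, 0.7, 0.2]
gripper_width: 0.847
```

```bash
python3 - <<'E'
from h import *
o=arm.get_obs(); print(o['tcp_pos'],o['force'],o['joint_positions'].round(2))
d=cam('top'); save(d,'t4.png')
hsv=cv2.cvtColor(d['frame'],cv2.COLOR_RGB2HSV); w=cloud(d)
t=w[280:312,364:396].reshape(-1,3); t=t[np.hypot(t[:,0]-.5022,t[:,1]-.0545)<.027]; print(len(t),np.nanpercentile(t[:,2],[5,25,50,75,95]).round(4))
for u0,v0 in [(250,270),(255,317),(382,228),(448,330)]:
    m=np.zeros((480,640),bool); m[v0-25:v0+25,u0-25:u0+25]=1
    m&=(hsv[...,1]>120)&(hsv[...,0]>12)&(hsv[...,0]<35)
    v,u=np.where(m)
    if len(u)>20:
        (x,y),r=cv2.minEnclosingCircle(np.stack([u,v],1).astype(np.float32)); print(len(u),r,pix_at_z(d,x,y,.01).round(4))
print(inc([.4262,-.1048,.004]))
E
```

```text
[ 0.42579652 -0.10453978  0.12120025] [-0.18685117  0.74524233  0.2053083 ] [ 0.5   0.25 -0.41  2.16  0.14  0.76 -1.05]
455 [0.0136 0.0182 0.0348 0.0561 0.0639]
373 12.823655128479004 [0.5625 0.3432 0.01  ]
383 13.127493858337402 [0.4548 0.3295 0.01  ]
361 12.578510284423828 [0.6574 0.0374 0.01  ]
278 23.008251190185547 [ 0.4119 -0.12    0.01  ]
(array([ 0.02,  0.04, 11.73]), np.float64(-60.295129426461))
```

View pics/t4.png

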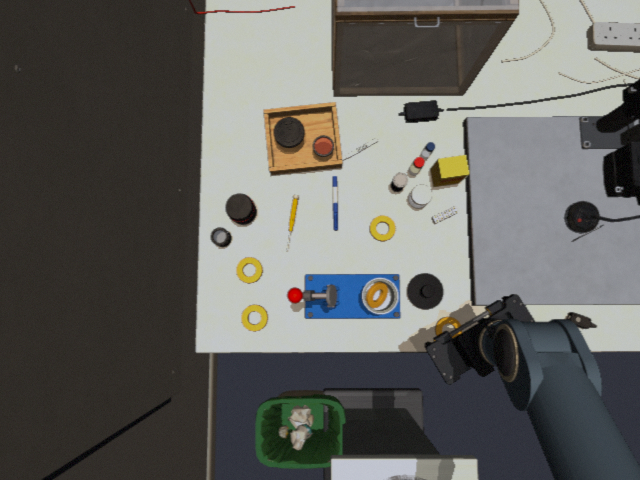

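The first ring lies tilted in the tube (pixel (377,295) shows an ellipse). I'll measure its tilt.

```bash
python3 - <<'E'
from h import *
d=cam('top'); cv2.imwrite('pics/t5.png',cv2.resize(d['frame'][270:322,346:414,::-1],None,fx=9,fy=9,interpolation=cv2.INTER_CUBIC))
hsv=cv2.cvtColor(d['frame'],cv2.COLOR_RGB2HSV); w=cloud(d)
m=np.zeros((480,640),bool); m[278:314,362:398]=1; m&=(hsv[...,1]>110)&(hsv[...,0]>10)&(hsv[...,0]<35)
s=w[m]; r=np.hypot(s[:,0]-.5022,s[:,1]-.0545); s=s[(r<.034)]
c=s.mean(0); U,S,V=np.linalg.svd(s-c); print(len(s),c.round(4),S,V.round(3))
for q in range(0,len(s),10): print(s[q].round(3),end=' ')
E
```

```text
360 [0.5053 0.0573 0.046 ] [0.34236807 0.30314344 0.05308995] [[-0.159 -0.674 -0.721]
 [ 0.899 -0.401  0.177]
 [ 0.409  0.62  -0.67 ]]
[0.532 0.057 0.055] [0.529 0.05  0.054] [0.527 0.053 0.061] [0.525 0.06  0.064] [0.526 0.034 0.029] [0.523 0.051 0.053] [0.521 0.067 0.062] [0.521 0.043 0.044] [0.519 0.06  0.062] [0.519 0.035 0.035] [0.517 0.057 0.055] [0.517 0.032 0.029] [0.515 0.047 0.04 ] [0.512 0.071 0.062] [0.513 0.035 0.03 ] [0.51  0.046 0.031] [0.508 0.074 0.064] [0.508 0.037 0.029] [0.506 0.046 0.033] [0.504 0.074 0.063] [0.504 0.034 0.026] [0.502 0.046 0.032] [0.499 0.073 0.062] [0.497 0.081 0.056] [0.497 0.046 0.028] [0.495 0.071 0.054] [0.493 0.081 0.054] [0.493 0.053 0.029] [0.491 0.073 0.053] [0.491 0.049 0.032] [0.489 0.065 0.04 ] [0.487 0.075 0.058] [0.486 0.051 0.03 ] [0.484 0.061 0.04 ] [0.482 0.065 0.039] [0.48  0.065 0.038]
```

View pics/t5.png

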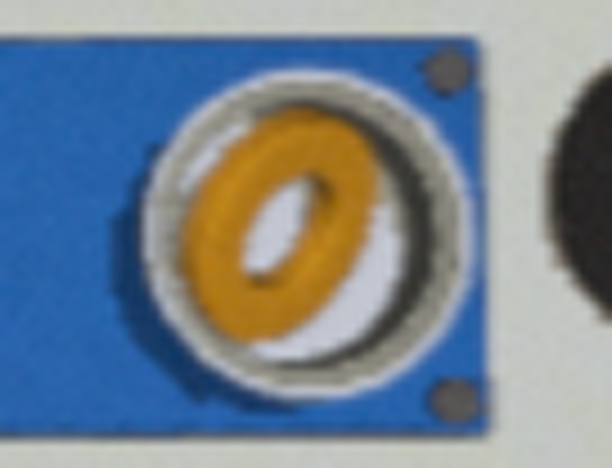

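>>> drive_tool(increments="3.8 -2.6 0 0 0 -8 -1;7.7 -5.2 0 0 0 -16 -1;11.5 -7.8 0 0 0 -24 -1;15.4 -10.5 0 0 0 -32 -1;15.4 -10.5 0 0 0 -40 -1;15.4 -10.5 0 0 0 -48 -1;15.4 -10.5 0 0 0 -56 -1;15.4 -10.5 0 0 0 -60 -1")

```text
time_s: 12.25
tcp_pos: [0.508, 0.0628, 0.1213]
eef_rot: [-2.223, -2.219, 0.0]
force: [-1.4, 0.7, -0.7]
gripper_width: 0.203
```

>>> drive_tool(increments="0 0 0 0 0 0 -1;0 0 0 0 0 0 -1;0 0 2 0 0 0 -1;0 0 4 0 0 0 -1;0 0 4 0 0 0 -1")

```text
time_s: 12.75
tcp_pos: [0.5062, 0.0621, 0.0796]
eef_rot: [-2.228, -2.211, 0.006]
force: [-1.2, -0.2, 0.1]
gripper_width: 0.006
```

```bash
python3 - <<'E'
from h import *
print(inc([.5077,.0628,.05])); o=arm.get_obs(); print(o['tcp_pos'],o['force'],o['gripper_width'])
E
```

```text
(array([0.07, 0.16, 2.95]), np.float64(-0.4227183323009074))
[0.50620198 0.06209957 0.07955755] [-1.22731643 -0.19677615  0.05161215] 0.0057818294448039025
```

>>> drive_tool(increments="0 0.1 1 0 0 0 -1;0 0.1 2 0 0 0 -1;0 0.1 2.5 0 0 0 -1;0 0.1 3 0 0 0 -1;0 0.1 3 0 0 0 -1")

```text
time_s: 13.25
tcp_pos: [0.5087, 0.0626, 0.051]
eef_rot: [-2.228, -2.214, 0.001]
force: [0.4, 0.7, 0.1]
gripper_width: 0.007
```

>>> drive_tool(increments="0 0 0.5 0 0 0 -1;0 0 1 0 0 0 -1;0 0 1.5 0 0 0 -1;0 0 1.5 0 0 0 -1")

```text
time_s: 13.65
tcp_pos: [0.5085, 0.0625, 0.0358]
eef_rot: [-2.228, -2.213, 0.002]
force: [-0.2, -0.2, 0.4]
gripper_width: 0.005
```

>>> drive_tool(increments="0 0 0.5 0 0 0 -1;0 0 0.9 0 0 0 -1;0 0 0.9 0 0 0 -1;0 0 0.9 0 0 0 -1")

```text
time_s: 14.05
tcp_pos: [0.5091, 0.0628, 0.0275]
eef_rot: [-2.229, -2.214, 0.0]
force: [0.0, -0.7, -0.5]
gripper_width: 0.005
```

>>> drive_tool(increments="0 0 -4 0 0 0 -1;0 0 -8 0 0 0 -1;0 0 -10 0 0 0 0;-4 -2 -10 0 0 8 0.7;-8 -4 -10 0 0 16 0.7;-12 -6 -10 0 0 24 0.7;-16 -8.1 -10 0 0 32 0.7;-16.7 -8.1 -10 0 0 40 0.7")

```text
time_s: 14.85
tcp_pos: [0.4234, -0.1087, 0.1273]
eef_rot: [2.86, 1.298, -0.006]
force: [0.5, 1.2, 0.0]
gripper_width: 0.47
```

>>> drive_tool(increments="0 0 0 0 0 8 0.7;0 0 0 0 0 16 0.7;0 0 0 0 0 20 0.7;0 0 0 0 0 20 0.7;0 0 0 0 0 20 0.7")

```text
time_s: 15.35
tcp_pos: [0.427, -0.1036, 0.1277]
eef_rot: [3.036, 0.806, 0.0]
force: [-0.8, -0.6, -0.2]
gripper_width: 0.84
```

```bash
cat >> h.py <<'E'
def tube(d):
    w=cloud(d); t=w[275:317,358:402].reshape(-1,3); r=np.hypot(t[:,0]-.5022,t[:,1]-.0545)
    t=t[(r<.028)&(r>.016)]; A=np.c_[t[:,:2]-[.5022,.0545],np.ones(len(t))]
    t=t[~np.isnan(t[:,2])]; A=np.c_[t[:,:2]-[.5022,.0545],np.ones(len(t))]
    c=np.linalg.lstsq(A,t[:,2],rcond=None)[0]
    print('tube z pct',np.percentile(t[:,2],[5,25,50,75,95]).round(4),'slope',c.round(3))
E
python3 - <<'E'
from h import *
print(inc([.4262,-.1048,.004])); o=arm.get_obs(); print(o['tcp_pos'],o['force'],o['gripper_width'])
d=cam('top'); tube(d); save(d,'t6.png')
E
```

```text
(array([-0.13,  0.06, 12.37]), np.float64(-60.27517156629311))
[ 0.42703589 -0.10361396  0.12771954] [-0.8068382  -0.55879945 -0.1555356 ] 0.8395581695077451
tube z pct [0.0221 0.0238 0.025  0.0264 0.0281] slope [ 0.005 -0.005  0.025]
```

>>> drive_tool(increments="-0.1 0.1 4 0 0 0 0.7;-0.1 0.1 8 0 0 0 0.7;-0.1 0.1 11.5 0 0 0 0.7;-0.1 0.1 12.2 0 0 0 0.7;-0.1 0.1 12.3 0 0 0 0.7;-0.1 0.1 12.3 0 0 0 -1;-0.1 0.1 12.3 0 0 0 -1;-0.1 0.1 12.3 0 0 0 -1")

```text
time_s: 16.2
tcp_pos: [0.4278, -0.1054, 0.0059]
eef_rot: [3.036, 0.802, 0.004]
force: [-0.0, 0.3, 4.4]
gripper_width: 0.666
```

>>> drive_tool(increments="0 0 0 0 0 0 -1;0 0 0 0 0 0 -1;0 0 -3 0 0 0 -1;0 0 -8 0 0 0 -1;0 0 -12 0 0 0 -1;0 0 -14 0 0 -8 -1;0 0 -14 0 0 -16 -1;0 0 -14 0 0 -24 -1")

```text
time_s: 17.0
tcp_pos: [0.427, -0.1054, 0.146]
eef_rot: [2.797, 1.423, 0.003]
force: [-0.3, 0.5, -0.6]
gripper_width: 0.658
```

>>> drive_tool(increments="0 0 0 0 0 -8 -1;0 0 0 0 0 -16 -1;0 0 0 0 0 -24 -1;0 0 0 0 0 -32 -1;0 0 0 0 0 -36 -1;0 0 0 0 0 -36 -1")

```text
time_s: 17.6
tcp_pos: [0.4264, -0.1052, 0.1448]
eef_rot: [2.229, 2.213, -0.0]
force: [0.3, -0.1, -0.9]
gripper_width: 0.66
```

```bash
python3 - <<'E'
from h import *
print(inc([.5022,.0545,.095])); o=arm.get_obs(); print(o['tcp_pos'],o['force'],o['gripper_width'])
E
```

```text
(array([16.03,  7.47,  4.98]), np.float64(-0.40111299025517905))
[ 0.42638644 -0.10520503  0.14484572] [ 0.27109797 -0.08732066 -0.91253719] 0.6596877064348775
```

>>> drive_tool(increments="4 1.9 0 0 0 0 -1;8 3.8 0 0 0 0 -1;12 5.6 0 0 0 0 -1;16 7.5 0 0 0 0 -1;16 7.5 2 0 0 0 -1;16 7.5 4 0 0 0 -1;16 7.5 5 0 0 0 -1;16 7.5 5 0 0 0 -1")

```text
time_s: 18.4
tcp_pos: [0.5016, 0.0539, 0.0934]
eef_rot: [-2.229, -2.212, 0.004]
force: [-0.0, -0.1, -0.7]
gripper_width: 0.666
```

>>> drive_tool(increments="0 0 0.6 0 0 0 -1;0 0 1.2 0 0 0 -1;0 0 1.6 0 0 0 -1;0 0 1.6 0 0 0 -1;0 0 1.6 0 0 0 -1;0 0 1.6 0 0 0 -1")

```text
time_s: 19.0
tcp_pos: [0.5029, 0.0544, 0.0788]
eef_rot: [2.229, 2.214, 0.001]
force: [-0.3, 0.3, -0.2]
gripper_width: 0.659
```

```bash
python3 - <<'E'
from h import *
print(inc([.5022,.0545,.078])); o=arm.get_obs(); print(o['tcp_pos'],o['force'],o['gripper_width'])
E
```

```text
(array([ 0.01, -0.07,  0.08]), np.float64(-0.38705397506044287))
[0.50286594 0.05442621 0.07879088] [-0.2997431   0.25690156 -0.16829447] 0.6589357694647116
```

>>> drive_tool(increments="0 0 0 0 0 0 0.3;0 0 0 0 0 0 0.35;0 0 0 0 0 0 0.4;0 0 0 0 0 0 0.5;0 0 0 0 0 0 0.7;0 0 -3 0 0 0 0.7;0 0 -6 0 0 0 0.7;0 0 -6 0 0 0 0.7")

```text
time_s: 19.8
tcp_pos: [0.5054, 0.0553, 0.1421]
eef_rot: [2.225, 2.21, 0.009]
force: [-0.0, 1.0, 0.8]
gripper_width: 0.844
```

>>> drive_tool(increments="0 4 0 0 0 0 0.7;-0.8 8 0 0 0 0 0.7;-1.7 12 0 0 0 0 0.7;-1.7 15.5 0 0 0 0 0.7;-1.7 15.5 0 0 0 0 0.7;-1.7 15.5 0 0 0 0 0.7")

```text
time_s: 20.4
tcp_pos: [0.6569, 0.0366, 0.1372]
eef_rot: [-2.227, -2.213, 0.002]
force: [-0.4, -0.4, 0.7]
gripper_width: 0.85
```

```bash
python3 - <<'E'
from h import *
print(inc([.6574,.0374,.004])); o=arm.get_obs(); print(o['tcp_pos'],o['force'],o['gripper_width'])
d=cam('top'); tube(d); save(d,'t7.png')
E
```

```text
(array([ 0.07,  0.08, 13.32]), np.float64(-0.37577082455308924))
[0.65692181 0.03661091 0.13721063] [-0.40501849 -0.43940034  0.6954484 ] 0.8503909525187052
tube z pct [0.032  0.0339 0.0352 0.0362 0.0378] slope [ 0.003 -0.012  0.035]
```

View pics/t7.png

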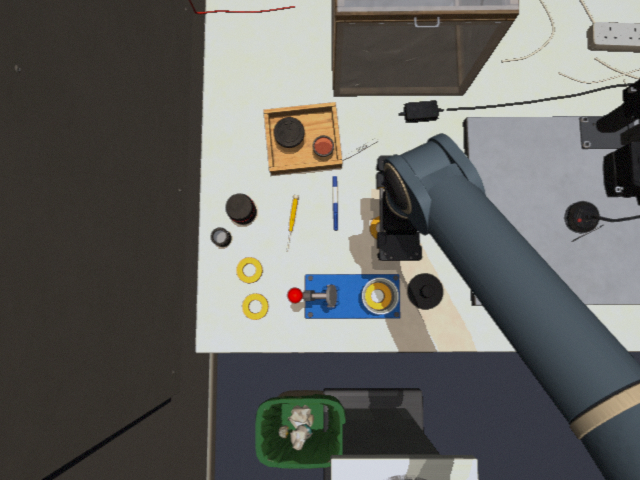

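>>> drive_tool(increments="0.1 0.1 4 0 0 0 0.7;0.1 0.1 8 0 0 0 0.7;0.1 0.1 12.5 0 0 0 0.7;0.1 0.1 13.2 0 0 0 0.7;0.1 0.1 13.2 0 0 0 0.7;0.1 0.1 13.2 0 0 0 -1;0.1 0.1 13.2 0 0 0 -1;0.1 0.1 13.2 0 0 0 -1")

```text
time_s: 21.25
tcp_pos: [0.6597, 0.0377, 0.009]
eef_rot: [2.228, 2.212, 0.004]
force: [-9.9, -0.8, 17.5]
gripper_width: 0.659
```

>>> drive_tool(increments="0 0 0 0 0 0 -1;0 0 0 0 0 0 -1;0 0 -3 0 0 0 -1;0 0 -8 0 0 0 -1;0 0 -12 0 0 0 -1;0 0 -14 0 0 0 -1;0 0 -14 0 0 0 -1;0 0 -14 0 0 0 -1")

```text
time_s: 22.05
tcp_pos: [0.6585, 0.0371, 0.1471]
eef_rot: [2.228, 2.213, 0.001]
force: [0.2, -0.0, 0.7]
gripper_width: 0.016
```

```bash
python3 - <<'E'
from h import *
print(inc([.5022,.0545,.095])); o=arm.get_obs(); print(o['tcp_pos'],o['force'],o['gripper_width'])
E
```

```text
(array([  1.63, -15.65,   5.19]), np.float64(-0.38941602037879497))
[0.65849458 0.03713237 0.14709762] [ 0.20752176 -0.00954512  0.66654463] 0.015662942076674492
```

```bash
python3 - <<'E'
from h import *
d=cam('top'); w=cloud(d); tube(d); cv2.imwrite('pics/t8.png',cv2.resize(d['frame'][130:340,190:480,::-1],None,fx=2.5,fy=2.5))
hsv=cv2.cvtColor(d['frame'],cv2.COLOR_RGB2HSV)
m=(hsv[...,1]>110)&(hsv[...,0]>10)&(hsv[...,0]<35)&(abs(w[...,2]-.01)<.006)&(w[...,0]>.4)&(w[...,0]<.72)
n,l,st,c=cv2.connectedComponentsWithStats(m.astype(np.uint8))
for i in range(1,n):
    if st[i,4]>30:
        v,u=np.where(l==i);(x,y),r=cv2.minEnclosingCircle(np.stack([u,v],1).astype(np.float32)); print(st[i],r,pix_at_z(d,x,y,.01).round(4),w[l==i].max(0).round(3),w[l==i].min(0).round(3))
E
```

```text
tube z pct [0.0318 0.0338 0.0349 0.0362 0.0382] slope [ 0.003 -0.006  0.035]
[289 202   8  29 129] 14.430970191955566 [0.6865 0.244  0.01  ] [0.72  0.252 0.016] [0.654 0.236 0.005]
[370 216  10  23 131] 11.180439949035645 [0.6595 0.0492 0.01  ] [0.685 0.065 0.015] [0.634 0.044 0.004]
[237 257  25  26 373] 12.817538261413574 [0.5626 0.3432 0.01  ] [0.592 0.371 0.015] [0.535 0.315 0.005]
[242 294  26  26 388] 13.070860862731934 [0.4804 0.328  0.01  ] [0.508 0.358 0.015] [0.452 0.301 0.005]
```

View pics/t8.png

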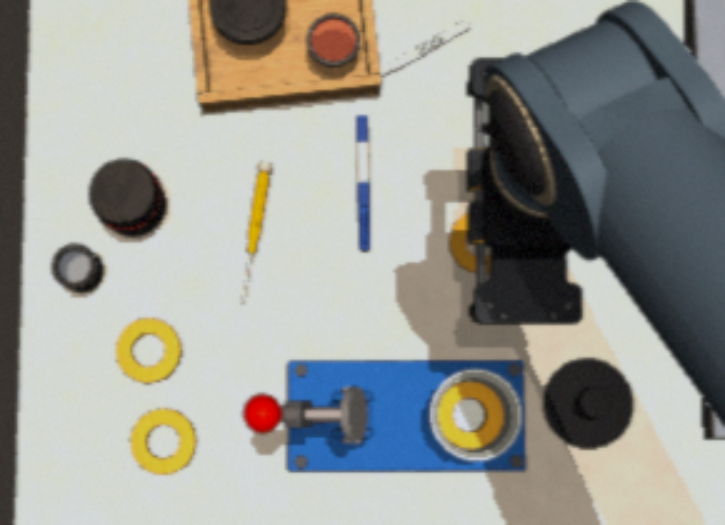

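>>> drive_tool(increments="0 0.1 4 0 0 0 0.7;0 0.1 8 0 0 0 0.7;0 0.1 12 0 0 0 0.7;0 0.1 13.6 0 0 0 0.7;0 0.1 14.2 0 0 0 0.7;0 0.1 14.2 0 0 0 0.7;0 0.1 14.2 0 0 0 0.7")

```text
time_s: 22.8
tcp_pos: [0.6681, 0.0363, 0.0108]
eef_rot: [2.22, 2.204, 0.019]
force: [9.2, -2.1, 17.6]
gripper_width: 0.562
```

>>> drive_tool(increments="0 0 0 0 0 0 0.4;0 0 0 0 0 0 0.2;0 0 0 0 0 0 -1;0 0 0 0 0 0 -1;0 0 0 0 0 0 -1")

```text
time_s: 23.3
tcp_pos: [0.6614, 0.0374, 0.0103]
eef_rot: [2.227, 2.21, 0.001]
force: [-7.4, -2.3, 32.6]
gripper_width: 0.42
```

```bash
python3 - <<'E'
from h import *
o=arm.get_obs(); print(o['tcp_pos'],o['force'],o['gripper_width'])
d=cam('top'); w=cloud(d); a=w[205:260,355:380].reshape(-1,3); a=a[(abs(a[:,2]-.01)<.02)&(a[:,1]<.07)]
hsv=cv2.cvtColor(d['frame'],cv2.COLOR_RGB2HSV)[205:260,355:400]; m=(hsv[...,1]>110)&(hsv[...,0]>10)&(hsv[...,0]<35); print(m.sum(),np.nanpercentile(w[205:260,355:400][m],[5,50,95],axis=0).round(3))
E
```

```text
[0.66139051 0.03736108 0.01029537] [-7.41604985 -2.33795282 32.64022461] 0.4199532010783663
44 [[0.609 0.062 0.008]
 [0.644 0.068 0.102]
 [0.682 0.078 0.331]]
```

>>> drive_tool(increments="0 0 -4 0 0 0 0.7;0 0 -8 0 0 0 0.7;0 0 -11 0 0 0 0.7;0 0 -11 0 0 0 0.7;0 0 -11 0 0 0 0.7;0 0 -11 0 0 0 0.7;0 0 -11 0 0 0 0.7")

```text
time_s: 24.05
tcp_pos: [0.6584, 0.037, 0.1126]
eef_rot: [-2.227, -2.213, 0.004]
force: [-0.0, -0.4, -0.7]
gripper_width: 0.835
```

```bash
python3 - <<'E'
from h import *
o=arm.get_obs(); print(o['tcp_pos'],o['force'],o['gripper_width'])
for n in('top','scene'):
    d=cam(n); w=cloud(d); hsv=cv2.cvtColor(d['frame'],cv2.COLOR_RGB2HSV)
    m=(hsv[...,1]>90)&(hsv[...,0]>8)&(hsv[...,0]<35)&(abs(w[...,2]-.007)<.01)&(w[...,0]>.6)&(w[...,0]<.72)&(w[...,1]<.09)&(w[...,1]>-.03)
    s=w[m]; print(n,m.sum()); 
    if m.sum(): print(s.min(0).round(3),s.max(0).round(3)); 
    top=s[s[:,2]>.006][:,:2]
    if len(top)>10:
        # hull-fit circle of known radius 30
        from scipy.optimize import least_squares
        h=cv2.convexHull(top.astype(np.float32))[:,0]; print(h.round(3).tolist())
E
```

```text
[0.65841845 0.03703693 0.11261451] [-0.00816324 -0.35514832 -0.7101999 ] 0.8353653372129958
top 118
[ 0.636  0.048 -0.002] [0.685 0.068 0.014]
[[0.6850000023841858, 0.050999999046325684], [0.6830000281333923, 0.0560000017285347], [0.6809999942779541, 0.057999998331069946], [0.6779999732971191, 0.05999999865889549], [0.6710000038146973, 0.06499999761581421], [0.6620000004768372, 0.06800000369548798], [0.6600000262260437, 0.06800000369548798], [0.6480000019073486, 0.06599999964237213], [0.6430000066757202, 0.06400000303983688], [0.6359999775886536, 0.05700000002980232], [0.6480000019073486, 0.052000001072883606], [0.6510000228881836, 0.050999999046325684], [0.6710000038146973, 0.04899999871850014], [0.6729999780654907, 0.04899999871850014], [0.675000011920929, 0.04899999871850014]]
scene 0
```

>>> drive_tool(increments="0.1 0.2 4 0 0 0 0.7;0.1 0.2 8 0 0 0 0.7;0.1 0.2 10.3 0 0 0 0.7;0.1 0.2 10.8 0 0 0 0.7;0.1 0.2 10.8 0 0 0 0.7;0.1 0.2 10.8 0 0 0 0.7")

```text
time_s: 24.75
tcp_pos: [0.6627, 0.0388, 0.0079]
eef_rot: [2.228, 2.213, 0.003]
force: [0.6, -0.4, 1.4]
gripper_width: 0.851
```

>>> drive_tool(increments="0 0 0 0 0 0 -1;0 0 0 0 0 0 -1;0 0 0 0 0 0 -1;0 0 0 0 0 0 -1;0 0 0 0 0 0 -1;0 0 0 0 0 0 -1")

```text
time_s: 25.35
tcp_pos: [0.6621, 0.0384, 0.0076]
eef_rot: [2.228, 2.213, 0.001]
force: [-1.5, -1.3, 5.7]
gripper_width: 0.664
```

>>> drive_tool(increments="0 0 0 0 0 0 0.7;0 0 0 0 0 0 0.7;0 -0.1 0.3 0 0 0 0.7;0 -0.2 0.4 0 0 0 0.7;0 -0.2 0.4 0 0 0 0.7;0 -0.2 0.4 0 0 0 0.7")

```text
time_s: 25.95
tcp_pos: [0.6594, 0.0383, 0.0023]
eef_rot: [-2.229, -2.214, 0.0]
force: [-0.3, 0.3, -0.1]
gripper_width: 0.846
```

>>> drive_tool(increments="0 0 0 0 0 0 -1;0 0 0 0 0 0 -1;0 0 0 0 0 0 -1;0 0 0 0 0 0 -1;0 0 0 0 0 0 -1")

```text
time_s: 26.45
tcp_pos: [0.6597, 0.0384, 0.0026]
eef_rot: [2.229, 2.214, 0.0]
force: [-0.4, 0.4, -0.1]
gripper_width: 0.677
```

>>> drive_tool(increments="0 0 0 0 0 0 -1;0 0 -3 0 0 0 -1;0 0 -8 0 0 0 -1;0 0 -12 0 0 0 -1;0 0 -12 0 0 0 -1;0 0 -12 0 0 0 -1")

```text
time_s: 27.05
tcp_pos: [0.6599, 0.0383, 0.1236]
eef_rot: [2.228, 2.213, 0.002]
force: [-0.2, -0.2, -0.7]
gripper_width: 0.679
```

```bash
python3 - <<'E'
from h import *
print(inc([.5022,.0545,.095])); o=arm.get_obs(); print(o['tcp_pos'],o['force'],o['gripper_width'])
E
```

```text
(array([  1.51, -15.78,   2.83]), np.float64(-0.3866336497919757))
[0.65987766 0.03831711 0.12358011] [-0.24371634 -0.18639877 -0.66295852] 0.6788353976470719
```

>>> drive_tool(increments="0.4 -4 0 0 0 0 -1;0.8 -8 0 0 0 0 -1;1.2 -12 0 0 0 0 -1;1.5 -15.7 0 0 0 0 -1;1.5 -15.7 1.5 0 0 0 -1;1.5 -15.7 2.8 0 0 0 -1;1.5 -15.7 2.8 0 0 0 -1;1.5 -15.7 2.8 0 0 0 -1")

```text
time_s: 27.85
tcp_pos: [0.5033, 0.0544, 0.0936]
eef_rot: [-2.228, -2.212, 0.001]
force: [-0.2, -0.7, -1.2]
gripper_width: 0.679
```

>>> drive_tool(increments="0 0 0.6 0 0 0 -1;0 0 1.2 0 0 0 -1;0 0 1.7 0 0 0 -1;0 0 1.7 0 0 0 -1;0 0 1.7 0 0 0 -1;0 0 1.7 0 0 0 -1")

```text
time_s: 28.45
tcp_pos: [0.5028, 0.0544, 0.0777]
eef_rot: [2.229, 2.214, 0.0]
force: [-0.1, -0.3, -0.1]
gripper_width: 0.676
```

```bash
python3 - <<'E'
from h import *
print(inc([.5022,.0545,.0775])); o=arm.get_obs(); print(o['tcp_pos'],o['force'],o['gripper_width'])
E
```

```text
(array([ 0.01, -0.06,  0.02]), np.float64(-0.3797214175822728))
[0.50275513 0.05443555 0.077722  ] [-0.10810982 -0.31109736 -0.10563605] 0.6757164729775375
```

>>> drive_tool(increments="0 0 0 0 0 0 0.3;0 0 0 0 0 0 0.35;0 0 0 0 0 0 0.4;0 0 0 0 0 0 0.5;0 0 0 0 0 0 0.7;0 0 -4 0 0 0 0.7;0 0 -8 0 0 0 0.7;0 0 -8 0 0 0 0.7")

```text
time_s: 29.25
tcp_pos: [0.5063, 0.0557, 0.1624]
eef_rot: [2.224, 2.209, 0.012]
force: [0.5, -0.1, 0.1]
gripper_width: 0.851
```

```bash
python3 - <<'E'
from h import *
o=arm.get_obs(); print(o['tcp_pos'],o['joint_positions'].round(3))
d=cam('top'); w=cloud(d); p=w.reshape(-1,3); p=p[(p[:,2]>.13)&(p[:,1]<.13)&(p[:,1]>-.6)]; t=o['tcp_pos']
r=np.hypot(p[:,0]-t[0],p[:,1]-t[1])
for a in np.arange(0,.5,.05):
    s=p[(r>=a)&(r<a+.05)]
    if len(s): print(a.round(2),len(s),s.mean(0).round(3),s[:,2].min().round(3),s[:,2].max().round(3))
E
```

```text
[0.50625621 0.05567454 0.16238517] [ 0.403  0.348 -0.726  1.964  0.29   0.923 -0.475]
0.0 6198 [0.5   0.058 0.512] 0.21 0.563
0.05 7691 [0.464 0.045 0.477] 0.233 0.6
0.1 6273 [0.392 0.007 0.607] 0.264 0.637
0.15 3904 [ 0.36  -0.015  0.635] 0.578 0.656
0.35 319 [ 0.644 -0.311  0.167] 0.13 0.181
0.4 720 [ 0.651 -0.337  0.178] 0.131 0.215
0.45 9478 [ 0.955 -0.023  0.245] 0.13 0.324
```

>>> drive_tool(increments="0 0 -5 0 0 0 0.7;0 0 -10 0 0 0 0.7;0 0 -15 0 0 0 0.7;0 0 -17 0 0 0 0.7;5 -0.4 -17 0 0 0 0.7;10 -0.8 -17 0 0 0 0.7;15 -1.2 -17 0 0 0 0.7;20 -1.6 -17 0 0 0 0.7")

```text
time_s: 30.1
tcp_pos: [0.4875, 0.2549, 0.3262]
eef_rot: [2.23, 2.213, -0.003]
force: [1.3, -0.7, -0.2]
gripper_width: 0.853
```

>>> drive_tool(increments="5 -0.4 0 0 0 0 0.7;7.3 -0.6 2 0 0 0 0.7;7.3 -0.6 7 0 0 0 0.7;7.3 -0.6 12 0 0 0 0.7;7.3 -0.6 17 0 0 0 0.7;7.3 -0.6 20 0 0 0 0.7;7.3 -0.6 20 0 0 0 0.7;7.3 -0.6 20 0 0 0 0.7")

```text
time_s: 30.9
tcp_pos: [0.4823, 0.3271, 0.1272]
eef_rot: [-2.228, -2.214, 0.002]
force: [1.7, 0.1, 0.7]
gripper_width: 0.848
```

```bash
python3 - <<'E'
from h import *
o=arm.get_obs(); print(o['tcp_pos'],o['force'],o['gripper_width'])
d=cam('top'); w=cloud(d); tube(d)
hsv=cv2.cvtColor(d['frame'],cv2.COLOR_RGB2HSV)
m=(hsv[...,1]>90)&(hsv[...,0]>8)&(hsv[...,0]<35)&(abs(w[...,2]-.009)<.01)&(w[...,0]>.38)&(w[...,0]<.65)&(w[...,1]>.25)
n,l,st,c=cv2.connectedComponentsWithStats(m.astype(np.uint8))
for i in range(1,n):
    if st[i,4]>30: print(st[i],w[l==i].min(0).round(3),w[l==i].max(0).round(3))
a=cv2.resize(d['frame'][200:350,190:430,::-1],None,fx=3.3,fy=3.3); cv2.imwrite('pics/t9.png',a)
s=cam('scene');b=cv2.resize(s['frame'][150:400,170:490,::-1],None,fx=2.4,fy=2.4); cv2.imwrite('pics/s9.png',b)
print(inc([.4804,.328,.004]))
E
```

```text
[0.48229519 0.32712363 0.12723575] [1.72438718 0.14529007 0.74010268] 0.8482070914415787
tube z pct [0.0418 0.0437 0.0449 0.0462 0.0478] slope [-0.002  0.009  0.045]
[257 294  12  19 114] [0.467 0.3   0.001] [0.508 0.324 0.015]
(array([-0.04, -0.34, 12.54]), np.float64(-0.3802220551915362))
```

View pics/s9.png

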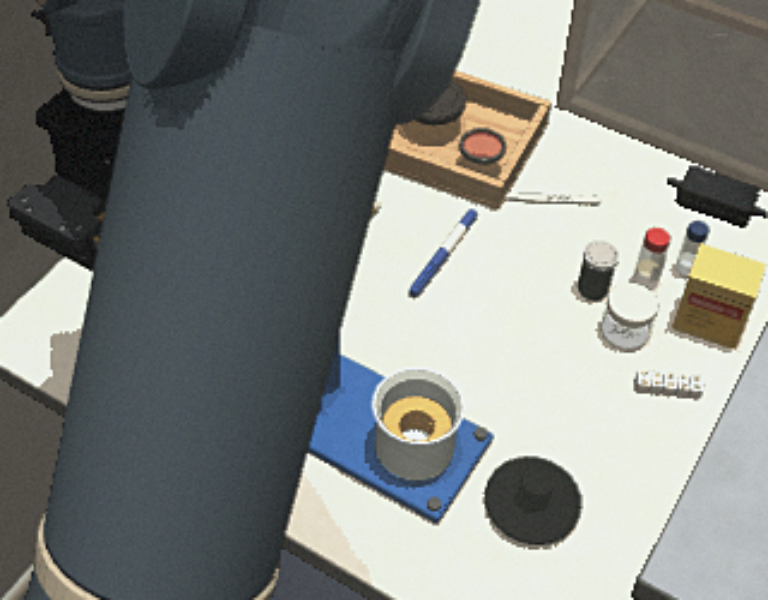

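>>> drive_tool(increments="0 -0.2 4 0 0 0 0.7;0 -0.2 8 0 0 0 0.7;0 -0.2 11 0 0 0 0.7;0 -0.2 12 0 0 0 0.7;0 -0.2 12 0 0 0 0.7;0 -0.2 12 0 0 0 0.7;0 -0.2 12 0 0 0 0.7")

```text
time_s: 31.7
tcp_pos: [0.4819, 0.3281, 0.0097]
eef_rot: [2.228, 2.213, 0.006]
force: [0.2, -0.6, 0.7]
gripper_width: 0.848
```

```bash
python3 - <<'E'
from h import *
print(inc([.4804,.328,.003])); o=arm.get_obs(); print(o['tcp_pos'],o['force'],o['gripper_width'])
E
```

```text
(array([-0.01, -0.15,  0.67]), np.float64(-0.3925423364448942))
[0.48186699 0.32806091 0.00974107] [ 0.23462309 -0.56612125  0.73074614] 0.8475878165544277
```

>>> drive_tool(increments="0 -0.1 0.4 0 0 0 0.7;0 -0.1 0.6 0 0 0 0.7;0 -0.1 0.6 0 0 0 0.7;0 -0.1 0.6 0 0 0 -1;0 -0.1 0.6 0 0 0 -1;0 -0.1 0.6 0 0 0 -1;0 -0.1 0.6 0 0 0 -1;0 -0.1 0.6 0 0 0 -1")

```text
time_s: 32.5
tcp_pos: [0.4796, 0.327, 0.0016]
eef_rot: [2.229, 2.214, 0.0]
force: [0.0, -0.3, -0.0]
gripper_width: 0.667
```

>>> drive_tool(increments="0 0 0 0 0 0 -1;0 0 -3 0 0 0 -1;0 0 -8 0 0 0 -1;0 0 -13 0 0 0 -1;0 0 -18 0 0 0 -1;0 0 -23 0 0 0 -1;0 0 -28 0 0 0 -1;0 0 -32.5 0 0 0 -1")

```text
time_s: 33.3
tcp_pos: [0.4792, 0.3269, 0.3291]
eef_rot: [2.228, 2.214, 0.002]
force: [0.4, 1.9, -1.2]
gripper_width: 0.669
```

>>> drive_tool(increments="-5 0.4 0 0 0 0 -1;-10 0.8 0 0 0 0 -1;-15 1.2 0 0 0 0 -1;-20 1.6 0 0 0 0 -1;-25 2 0 0 0 0 -1;-27.3 2.2 0 0 0 0 -1;-27.3 2.2 4 0 0 0 -1;-27.3 2.2 8 0 0 0 -1")

```text
time_s: 34.1
tcp_pos: [0.5004, 0.0524, 0.2464]
eef_rot: [2.231, 2.208, 0.003]
force: [0.3, -0.5, -0.9]
gripper_width: 0.667
```

>>> drive_tool(increments="0 0 5 0 0 0 -1;0 0 10 0 0 0 -1;0 0 14 0 0 0 -1;0 0 14 0 0 0 -1;0 0 14 0 0 0 -1;0 0 14 0 0 0 -1")

```text
time_s: 34.7
tcp_pos: [0.5016, 0.0545, 0.1089]
eef_rot: [2.227, 2.212, 0.006]
force: [0.2, 0.2, -0.1]
gripper_width: 0.671
```

```bash
python3 - <<'E'
from h import *
print(inc([.5025,.0545,.0775])); o=arm.get_obs(); print(o['tcp_pos'],o['force'],o['gripper_width'])
E
```

```text
(array([0.  , 0.08, 3.14]), np.float64(-0.37934369578828847))
[0.50159592 0.05445138 0.10891588] [ 0.15621658  0.20685777 -0.0867947 ] 0.6706253175221332
```

>>> drive_tool(increments="0 0.1 1.5 0 0 0 -1;0 0.1 2.5 0 0 0 -1;0 0.1 2.9 0 0 0 -1;0 0.1 2.9 0 0 0 -1;0 0.1 2.9 0 0 0 -1;0 0.1 2.9 0 0 0 -1")

```text
time_s: 35.3
tcp_pos: [0.5009, 0.0539, 0.0778]
eef_rot: [2.229, 2.214, 0.001]
force: [-1.1, -0.5, -0.5]
gripper_width: 0.667
```

```bash
python3 - <<'E'
from h import *
print(inc([.5025,.0545,.0775])); o=arm.get_obs(); print(o['tcp_pos'],o['force'],o['gripper_width'])
E
```

```text
(array([0.06, 0.16, 0.03]), np.float64(-0.3764751630511216))
[0.50090817 0.05390098 0.07777575] [-1.11202342 -0.46907601 -0.49290374] 0.6673268942128425
```

>>> drive_tool(increments="0 0.15 0 0 0 0 -1;0 0.15 0 0 0 0 -1;0 0.15 0 0 0 0 0.3;0 0.15 0 0 0 0 0.35;0 0.15 0 0 0 0 0.4;0 0.15 0 0 0 0 0.5;0 0.15 0 0 0 0 0.7;0 0.15 -3 0 0 0 0.7")

```text
time_s: 36.1
tcp_pos: [0.4995, 0.053, 0.1051]
eef_rot: [-2.225, -2.211, 0.009]
force: [0.1, 1.3, 0.1]
gripper_width: 0.82
```

>>> drive_tool(increments="0 0 -5 0 0 0 0.7;0 0 -10 0 0 0 0.7;0 0 -15 0 0 0 0.7;0 0 -20 0 0 0 0.7;0 0 -22 0 0 0 0.7;5 1 -22 0 0 0 0.7;10 2 -22 0 0 0 0.7;15 3 -22 0 0 0 0.7")

```text
time_s: 36.9
tcp_pos: [0.5331, 0.2015, 0.328]
eef_rot: [2.23, 2.211, 0.001]
force: [1.1, 0.2, 0.1]
gripper_width: 0.85
```

>>> drive_tool(increments="5 1 0 0 0 0 0.7;10 2 0 0 0 0 0.7;13.9 3.2 0 0 0 0 0.7;13.9 3.2 5 0 0 0 0.7;13.9 3.2 10 0 0 0 0.7;13.9 3.2 15 0 0 0 0.7;13.9 3.2 20 0 0 0 0.7;13.9 3.2 20 0 0 0 0.7")

```text
time_s: 37.7
tcp_pos: [0.5619, 0.3353, 0.12]
eef_rot: [-2.227, -2.213, 0.023]
force: [0.1, -0.6, -1.2]
gripper_width: 0.85
```

>>> drive_tool(increments="0 0 0 0 0 0 0.7;0 0 0 0 0 0 0.7")

```text
time_s: 37.9
tcp_pos: [0.567, 0.3412, 0.131]
eef_rot: [2.229, 2.213, 0.009]
force: [-0.4, -0.4, 0.6]
gripper_width: 0.848
```

```bash
python3 - <<'E'
from h import *
o=arm.get_obs(); print(o['tcp_pos'],o['force'],o['gripper_width'])
d=cam('top'); w=cloud(d); tube(d); print(inc([.5626,.3432,.004]))
# lever knob red + lever heights
hsv=cv2.cvtColor(d['frame'],cv2.COLOR_RGB2HSV); m=(hsv[...,1]>150)&((hsv[...,0]<6)|(hsv[...,0]>174)); m[:260]=0;m[330:]=0
print('knob',m.sum(), w[m].mean(0) if m.any() else '')
cv2.imwrite('pics/t10.png',cv2.resize(d['frame'][150:350,180:480,::-1],None,fx=2.6,fy=2.6))
E
```

```text
[0.56698633 0.34124187 0.13103698] [-0.36974675 -0.3821692   0.64009541] 0.848242879249492
tube z pct [0.0521 0.0539 0.055  0.0562 0.0578] slope [0.005 0.002 0.055]
(array([ 0.15, -0.51, 12.72]), np.float64(-0.39310067212292743))
knob 0
```

View pics/t10.png

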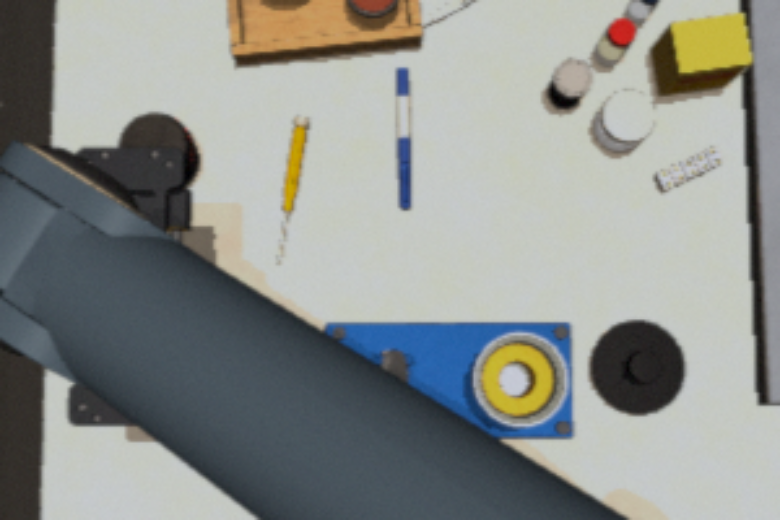

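```bash
python3 - <<'E'
from h import *
o=arm.get_obs(); print(o['tcp_pos'],o['joint_positions'].round(2),inc([.5626,.3432,.004]))
d=cam('top'); w=cloud(d).reshape(-1,3); s=w[w[:,2]>.3]
for c in [(.503,.222),(.503,.26),(.48,.3),(.55,.3),(.45,.222),(.503,.2),(.40,.222),(.35,.222)]:
    q=s[np.hypot(s[:,0]-c[0],s[:,1]-c[1])<.015]; print(c,len(q),q[:,2].min().round(3) if len(q) else '',q[:,2].max().round(3) if len(q) else '')
# footprint extent of forearm at lines
for x0 in (.5,.45,.4):
    q=s[abs(s[:,0]-x0)<.005]; print(x0,q[:,1].min().round(3),q[:,1].max().round(3), q[q[:,1].argmin()].round(3))
E
```

```text
[0.56703998 0.34117425 0.13122697] [-0.09  0.65 -0.77  1.63  0.51  1.06 -1.02] (array([ 0.15, -0.51, 12.72]), np.float64(-0.39310067212292743))
(0.503, 0.222) 622 0.551 0.574
(0.503, 0.26) 535 0.536 0.556
(0.48, 0.3) 19 0.499 0.511
(0.55, 0.3) 446 0.503 0.523
(0.45, 0.222) 361 0.542 0.579
(0.503, 0.2) 645 0.545 0.58
(0.4, 0.222) 0  
(0.35, 0.222) 0  
0.5 0.156 0.485 [0.495 0.156 0.557]
0.45 0.074 0.485 [0.445 0.074 0.614]
0.4 -0.025 0.485 [ 0.395 -0.025  0.698]
```

>>> drive_tool(increments="0.15 -0.4 4 0 0 0 0.7;0.15 -0.4 8 0 0 0 0.7;0.15 -0.4 11 0 0 0 0.7;0.15 -0.4 12 0 0 0 0.7;0.15 -0.4 12 0 0 0 0.7;0.15 -0.4 12 0 0 0 0.7;0.15 -0.4 12 0 0 0 0.7")

```text
time_s: 38.7
tcp_pos: [0.5628, 0.3422, 0.01]
eef_rot: [2.229, 2.213, 0.006]
force: [-0.4, 0.4, -0.9]
gripper_width: 0.848
```

```bash
python3 - <<'E'
from h import *
print(inc([.5626,.3432,.0035])); o=arm.get_obs(); print(o['tcp_pos'],o['force'],o['gripper_width'])
E
```

```text
(array([ 0.1 , -0.03,  0.65]), np.float64(-0.3937150486417997))
[0.56284218 0.34217185 0.01003419] [-0.38446362  0.43934009 -0.85222354] 0.8479231287240792
```

>>> drive_tool(increments="0.1 0 0.4 0 0 0 0.7;0.1 0 0.5 0 0 0 0.7;0.1 0 0.5 0 0 0 0.7;0.1 0 0.5 0 0 0 -1;0.1 0 0.5 0 0 0 -1;0.1 0 0.5 0 0 0 -1;0.1 0 0.5 0 0 0 -1;0.1 0 0.5 0 0 0 -1")

```text
time_s: 39.5
tcp_pos: [0.5616, 0.342, 0.0026]
eef_rot: [2.229, 2.214, 0.0]
force: [0.3, 0.4, 0.3]
gripper_width: 0.679
```

>>> drive_tool(increments="0 0 0 0 0 0 -1;0 0 -3 0 0 0 -1;0 0 -8 0 0 0 -1;0 0 -13 0 0 0 -1;0 0 -18 0 0 0 -1;0 0 -23 0 0 0 -1;0 0 -28 0 0 0 -1;0 0 -32.5 0 0 0 -1")

```text
time_s: 40.3
tcp_pos: [0.5612, 0.342, 0.3303]
eef_rot: [2.228, 2.214, 0.002]
force: [0.7, 0.2, -1.1]
gripper_width: 0.677
```

>>> drive_tool(increments="-5 -1 0 0 0 0 -1;-10 -2 0 0 0 0 -1;-15 -3 0 0 0 0 -1;-20 -4 0 0 0 0 -1;-25 -5 0 0 0 0 -1;-28.8 -5.8 0 0 0 0 -1;-28.8 -5.8 4 0 0 0 -1;-28.8 -5.8 8 0 0 0 -1")

```text
time_s: 41.1
tcp_pos: [0.5022, 0.052, 0.2476]
eef_rot: [2.232, 2.206, 0.003]
force: [0.0, -0.2, -0.6]
gripper_width: 0.677
```

>>> drive_tool(increments="0 0 5 0 0 0 -1;0 0 10 0 0 0 -1;0 0 13.5 0 0 0 -1;0 0 13.5 0 0 0 -1;0 0 13.5 0 0 0 -1;0 0 13.5 0 0 0 -1")

```text
time_s: 41.7
tcp_pos: [0.5033, 0.055, 0.1148]
eef_rot: [2.227, 2.212, 0.005]
force: [0.5, -0.7, 0.3]
gripper_width: 0.676
```

```bash
python3 - <<'E'
from h import *
print(inc([.5025,.0545,.0775])); o=arm.get_obs(); print(o['tcp_pos'],o['force'],o['gripper_width'])
E
```

```text
(array([-0.05, -0.1 ,  3.73]), np.float64(-0.3795595276922939))
[0.50334013 0.05502028 0.11477362] [ 0.49904516 -0.71470231  0.3335824 ] 0.6756635038807226
```

>>> drive_tool(increments="0 0 1.8 0 0 0 -1;0 0 2.8 0 0 0 -1;0 0 3.4 0 0 0 -1;0 0 3.4 0 0 0 -1;0 0 3.4 0 0 0 -1;0 0 3.4 0 0 0 -1")

```text
time_s: 42.3
tcp_pos: [0.5021, 0.0545, 0.0792]
eef_rot: [2.228, 2.213, 0.001]
force: [0.3, 0.4, -0.4]
gripper_width: 0.676
```

>>> drive_tool(increments="0 0 0 0 0 0 0.3;0 0 0 0 0 0 0.35;0 0 0 0 0 0 0.4;0 0 0 0 0 0 0.5;0 0 0 0 0 0 0.7;0 0 -4 0 0 0 0.7;0 0 -8 0 0 0 0.7;0 0 -12 0 0 0 0.7")

```text
time_s: 43.1
tcp_pos: [0.5013, 0.0545, 0.1998]
eef_rot: [-2.228, -2.214, 0.001]
force: [1.0, -0.1, -0.4]
gripper_width: 0.848
```

>>> drive_tool(increments="0 5 -4 0 0 0 0.5;0 10 -8 0 0 0 0;0 14 -12 0 0 0 -1;0 14 -12 0 0 0 -1;0 14 -12 0 0 0 -1;0 14 -12 0 0 0 -1")

```text
time_s: 43.7
tcp_pos: [0.6413, 0.0538, 0.318]
eef_rot: [-2.228, -2.214, 0.001]
force: [-0.4, -0.0, -0.4]
gripper_width: 0.392
```

```bash
python3 - <<'E'
from h import *
o=arm.get_obs(); print(o['tcp_pos'],o['force'],o['gripper_width'])
d=cam('top'); w=cloud(d); tube(d)
hsv=cv2.cvtColor(d['frame'],cv2.COLOR_RGB2HSV); m=(hsv[...,1]>150)&((hsv[...,0]<6)|(hsv[...,0]>174)); m[:260]=0;m[330:]=0
print('knob',m.sum(), w[m].mean(0) if m.any() else '')
m=(hsv[...,1]>110)&(hsv[...,0]>10)&(hsv[...,0]<35)&(w[...,2]<.1); t=w[m]; t=t[np.hypot(t[:,0]-.5022,t[:,1]-.0545)<.04]; print('ring ctr',cv2.minEnclosingCircle(t[t[:,2]>.05][:,:2].astype(np.float32)))
cv2.imwrite('pics/t11.png',cv2.resize(d['frame'][150:350,180:480,::-1],None,fx=2.6,fy=2.6))
E
```

```text
[0.64132675 0.05375621 0.31802335] [-0.3997971  -0.04094973 -0.36189779] 0.3924941364018869
tube z pct [0.0621 0.0639 0.0651 0.0662 0.0678] slope [-0.008 -0.001  0.065]
knob 173 [nan nan nan]
ring ctr ((0.5023605227470398, 0.05357256159186363), 0.030930159613490105)
```

View pics/t11.png

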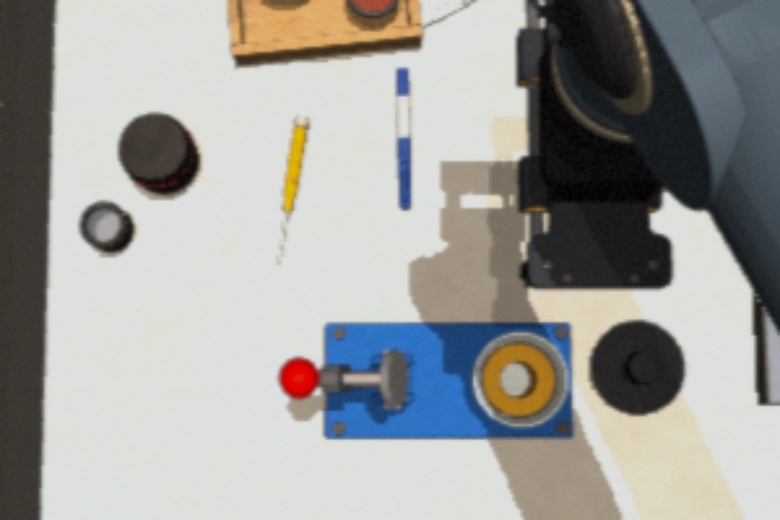

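>>> drive_tool(increments="3.4 -2.8 -1 0 0 0 0.3;6.8 -5.6 -1 0 0 0 0.3;10.2 -8.4 -1 0 0 0 0.3;13.6 -11.2 -1 0 0 0 0.3;16.9 -14 -1 0 0 0 0.3;16.9 -14 -1 0 0 0 0.3;16.9 -14 -1 0 0 0 0.3;16.9 -14 -1 0 0 0 0.3")

```text
time_s: 44.55
tcp_pos: [0.5028, 0.2217, 0.3277]
eef_rot: [2.23, 2.212, -0.003]
force: [-0.0, -0.9, 0.4]
gripper_width: 0.652
```

```bash
python3 - <<'E'
from h import *
print(inc([.5025,.2235,.226])); o=arm.get_obs(); print(o['tcp_pos'],o['force'],o['gripper_width'])
E
```

```text
(array([ 0.2 , -0.02, 10.17]), np.float64(-0.4831593302634527))
[0.50278487 0.22171881 0.32771221] [-0.03193054 -0.88329588  0.39736941] 0.65174636386736
```

>>> drive_tool(increments="0.1 0 3 0 0 0 0.3;0.1 0 6 0 0 0 0.3;0.1 0 9 0 0 0 0.3;0.1 0 10 0 0 0 0.3;0.1 0 10 0 0 0 0.3;0.1 0 10 0 0 0 0.3")

```text
time_s: 45.15
tcp_pos: [0.5037, 0.2243, 0.2295]
eef_rot: [2.23, 2.213, 0.002]
force: [0.7, 1.2, 0.8]
gripper_width: 0.652
```

```bash
python3 - <<'E'
from h import *
print(inc([.5025,.2235,.226])); o=arm.get_obs(); print(o['tcp_pos'],o['force'],o['gripper_width'])
E
```

```text
(array([-0.09, -0.12,  0.35]), np.float64(-0.4477189185335982))
[0.50367736 0.22434559 0.22949598] [0.67481384 1.18521472 0.84556547] 0.6520948919946409
```

>>> drive_tool(increments="-0.1 -0.1 0.3 0 0 0 0.3;-0.1 -0.1 0.3 0 0 0 -1;-0.1 -0.1 0.3 0 0 0 -1;-0.1 -0.1 0.3 0 0 0 -1;-0.1 -0.1 0.3 0 0 0 -1;-0.1 -0.1 0.3 0 0 0 -1;-0.1 -0.1 0.3 0 0 0 -1;-0.1 -0.1 0.3 0 0 0 -1")

```text
time_s: 45.95
tcp_pos: [0.5026, 0.2234, 0.2258]
eef_rot: [2.229, 2.213, 0.002]
force: [3.5, 0.1, 0.1]
gripper_width: 0.304
```

>>> drive_tool(increments="-1.55 0 -0.57 0 0 0 -1;-3.15 0 -0.97 0 0 0 -1;-4.78 0 -1.22 0 0 0 -1;-6.43 0.05 -1.3 0 0 0 -1;-8.08 0.05 -1.22 0 0 0 -1;-9.71 0.1 -0.97 0 0 0 -1;-11.31 0.1 -0.57 0 0 0 -1;-12.86 0.1 0 0 0 0 -1")

```text
time_s: 46.75
tcp_pos: [0.5024, 0.0963, 0.2274]
eef_rot: [2.228, 2.215, 0.005]
force: [0.3, 2.2, 7.6]
gripper_width: 0.305
```

```bash
python3 - <<'E'
from h import *
o=arm.get_obs(); print(o['tcp_pos'],o['force'],o['gripper_width'])
p=o['tcp_pos']; k=p+[0,0,.016]; print('rad',np.hypot(k[1]-.1595,k[2]-.09),'phi',np.arctan2(.1595-k[1],k[2]-.09))
d=cam('scene'); cv2.imwrite('pics/s12.png',cv2.resize(d['frame'][150:400,170:490,::-1],None,fx=2.4,fy=2.4))
d=cam('top'); save(d,'t12.png')
E
```

```text
[0.50243458 0.0963054  0.22738586] [0.29492418 2.17341389 7.59763802] 0.3054574503085488
rad 0.1658938809966182 phi 0.39080614935275804
```

>>> drive_tool(increments="-1.48 0 0.72 0 0 0 -1;-2.89 0 1.58 0 0 0 -1;-4.2 0 2.58 0 0 0 -1;-5.41 0.05 3.7 0 0 0 -1;-6.49 0.05 4.94 0 0 0 -1;-7.45 0.05 6.28 0 0 0 -1;-8.27 0.05 7.72 0 0 0 -1;-8.95 0.05 9.22 0 0 0 -1")

```text
time_s: 47.65
tcp_pos: [0.5022, 0.0033, 0.134]
eef_rot: [2.229, 2.211, -0.003]
force: [-0.6, -3.6, 7.8]
gripper_width: 0.298
```

>>> drive_tool(increments="-0.52 0 1.57 0 0 0 -1;-0.88 0 3.18 0 0 0 -1;-1.08 0 4.5 0 0 0 -1;-1.12 0 5 0 0 0 -1;-1.12 0 5.5 0 0 0 -1;-1.12 0 5.5 0 0 0 -1")

```text
time_s: 48.25
tcp_pos: [0.5021, -0.0087, 0.0787]
eef_rot: [2.229, 2.21, -0.005]
force: [0.5, -6.6, 7.6]
gripper_width: 0.298
```

```bash
python3 - <<'E'
from h import *
o=arm.get_obs(); print(o['tcp_pos'],o['force'],o['gripper_width'])
k=o['tcp_pos']+[0,0,.016]; print('rad',np.hypot(k[1]-.1595,k[2]-.09),'theta',.4+np.arctan2(.1595-k[1],k[2]-.09))
E
```

```text
[ 0.50214109 -0.00868081  0.07869915] [ 0.52850228 -6.62699172  7.56733894] 0.29814704148742305
rad 0.16824644734637445 theta 1.942862506338801
```

>>> drive_tool(increments="0.2 0 0.3 0 0 0 -1;0.2 0 0.6 0 0 0 -1;0.2 0 0.6 0 0 0 -1;0.2 0 0.6 0 0 0 -1;0.2 0 0.6 0 0 0 -1")

```text
time_s: 48.75
tcp_pos: [0.5022, -0.0087, 0.0731]
eef_rot: [2.229, 2.207, -0.009]
force: [0.5, -10.0, 7.5]
gripper_width: 0.294
```

```bash
python3 - <<'E'
from h import *
o=arm.get_obs(); print(o['tcp_pos'],o['force'],o['gripper_width'])
k=o['tcp_pos']+[0,0,.016]; print('rad',np.hypot(k[1]-.1595,k[2]-.09),'theta',.4+np.arctan2(.1595-k[1],k[2]-.09))
d=cam('top'); w=cloud(d); q=w.reshape(-1,3); s=q[(abs(q[:,0]-.5024)<.006)&(q[:,1]>.03)&(q[:,1]<.16)&(q[:,2]>.07)&(q[:,2]<.15)]
for y in np.arange(.03,.16,.015):
    t=s[abs(s[:,1]-y)<.005]; print(y.round(3),np.percentile(t[:,2],[50,90]).round(4) if len(t) else '')
cv2.imwrite('pics/t13.png',cv2.resize(d['frame'][200:350,250:480,::-1],None,fx=3.4,fy=3.4))
E
```

```text
[ 0.50215498 -0.00872788  0.07305969] [ 0.53894337 -9.95552426  7.52869486] 0.2940377286909002
rad 0.16823050829210978 theta 1.976385776065026
0.03 [0.1001 0.1015]
0.045 [0.1006 0.1029]
0.06 [0.102  0.1272]
0.075 [0.0973 0.0994]
0.09 [0.0968 0.0988]
0.105 [0.0969 0.0992]
0.12 [0.0968 0.0992]
0.135 [0.0954 0.0975]
0.15 [0.096 0.098]
```

View pics/t13.png

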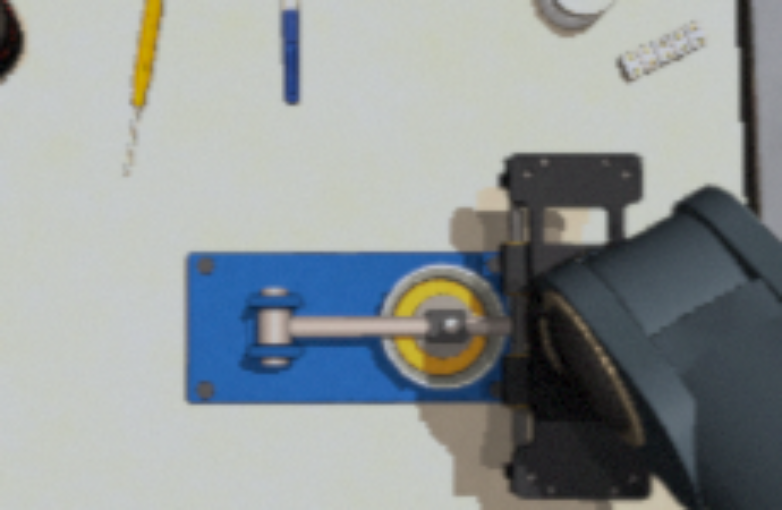

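>>> drive_tool(increments="0 0 -1.2 0 0 0 -1;0.1 0 -2.9 0 0 0 -1;0.4 0 -4.5 0 0 0 -1;0.9 0 -6.1 0 0 0 -1;1.6 0 -7.6 0 0 0 -1;2.4 0 -9 0 0 0 -1;3.4 0 -10.4 0 0 0 -1;4.5 0 -11.6 0 0 0 -1")

```text
time_s: 49.6
tcp_pos: [0.5022, 0.0444, 0.1891]
eef_rot: [-2.226, -2.215, -0.006]
force: [5.0, 9.2, -8.1]
gripper_width: 0.301
```

>>> drive_tool(increments="1.2 0 -1.1 0 0 0 -1;2.5 0 -2.1 0 0 0 -1;3.9 0 -3 0 0 0 -1;5.4 -0.1 -3.7 0 0 0 -1;7 -0.1 -4.3 0 0 0 -1;8.6 -0.1 -4.7 0 0 0 -1;10.2 -0.1 -4.9 0 0 0 -1;11.8 -0.1 -5 0 0 0 -1")

```text
time_s: 50.4
tcp_pos: [0.502, 0.1566, 0.2337]
eef_rot: [2.229, 2.212, -0.006]
force: [13.1, -0.8, -31.1]
gripper_width: 0.285
```

>>> drive_tool(increments="1.65 0 0.1 0 0 0 -1;3.3 0 0.3 0 0 0 -1;4.9 0 0.7 0 0 0 -1;6.4 0 1.3 0 0 0 -1;6.4 0 1.3 0 0 0 -1;6.4 0 1.3 0 0 0 -1;6.4 0 1.3 0 0 0 -1")

```text
time_s: 51.1
tcp_pos: [0.5023, 0.212, 0.222]
eef_rot: [2.229, 2.201, -0.028]
force: [1.7, -16.2, -3.9]
gripper_width: 0.27
```

```bash
python3 - <<'E'
from h import *
o=arm.get_obs(); print(o['tcp_pos'],o['force'],o['gripper_width'])
k=o['tcp_pos']+[0,0,.016]; print('rad',np.hypot(k[1]-.1595,k[2]-.09),'theta',.4+np.arctan2(.1595-k[1],k[2]-.09))
E
```

```text
[0.50228585 0.21203451 0.22195531] [  1.71543839 -16.17380315  -3.93149018] 0.2702036164358162
rad 0.157005254420206 theta 0.05881551414883457
```

>>> drive_tool(increments="-0.7 0 0 0 0 0 -1;-0.9 0 0 0 0 0 -1;-0.9 0 0 0 0 0 0.3;-0.9 0 0 0 0 0 0.3;-0.9 0 0 0 0 0 0.3;-0.9 0 0 0 0 0 0.3")

```text
time_s: 51.7
tcp_pos: [0.5018, 0.2149, 0.2258]
eef_rot: [-2.227, -2.215, -0.0]
force: [0.1, -0.7, 0.4]
gripper_width: 0.543
```

>>> drive_tool(increments="0 0 -3 0 0 0 0.3;0 0 -7 0 0 0 0.3;0 0 -11 0 0 0 0.3;-4 0.5 -11 0 0 0 0.3;-8 1 -11 0 0 0 0.3;-12 1.3 -11 0 0 0 0.3;-16 1.3 -11 0 0 0 0.3;-20 1.3 -11 0 0 0 0.3")

```text
time_s: 52.5
tcp_pos: [0.5136, 0.0131, 0.3358]
eef_rot: [2.227, 2.215, 0.001]
force: [0.5, -0.9, -0.2]
gripper_width: 0.65
```

```bash
python3 - <<'E'
from h import *
o=arm.get_obs(); print(o['tcp_pos'],o['force'],o['gripper_width'],inc([.515,-.055,.12]))
d=cam('top'); w=cloud(d)
hsv=cv2.cvtColor(d['frame'],cv2.COLOR_RGB2HSV); m=(hsv[...,1]>150)&((hsv[...,0]<6)|(hsv[...,0]>174)); m[:260]=0;m[330:]=0; m[:,330:]=0
print('knob',m.sum(), np.nanmean(w[m],0), w[295,295])
E
```

```text
[0.51355879 0.0131015  0.33581474] [ 0.46521528 -0.91205543 -0.19539345] 0.6496548092664719 (array([-6.81,  0.17, 21.58]), np.float64(-0.3180813308912818))
knob 171 [0.50247703 0.22238038 0.25199148] [0.50252696 0.22167931 0.25529141]
```

```bash
python3 - <<'E'
from h import *
im=cv2.imread('pics/t7.png'); d=dict(np.load('top0.npz'))
for n in('top','scene'):
    c=cam(n); w=cloud(c).reshape(-1,3); s=w[(np.hypot(w[:,0]-.515,w[:,1]+.055)<.06)]
    for lo,hi in((.0085,.0155),(.034,.044)):
        q=s[(s[:,2]>lo)&(s[:,2]<hi)]
        if len(q)>5: print(n,lo,len(q),cv2.minEnclosingCircle(q[:,:2].astype(np.float32)),np.median(q[:,2]))
    if n=='top': print('tube');tube(c); cv2.imwrite('pics/t14.png',cv2.resize(c['frame'][200:350,250:480,::-1],None,fx=3.4,fy=3.4))
E
```

```text
top 0.0085 442 ((0.5176866054534912, -0.0383392758667469), 0.04440590739250183) 0.011888511288257991
top 0.034 39 ((0.5132875442504883, -0.054571740329265594), 0.013318108394742012) 0.03963772849847192
tube
tube z pct [0.062  0.0639 0.0651 0.0662 0.0677] slope [0.009 0.002 0.065]
scene 0.0085 952 ((0.5141558647155762, -0.0462825782597065), 0.05122958496212959) 0.012524801174295344
scene 0.034 154 ((0.5121896862983704, -0.056345537304878235), 0.01483724545687437) 0.04038052796938159
```

View pics/t14.png

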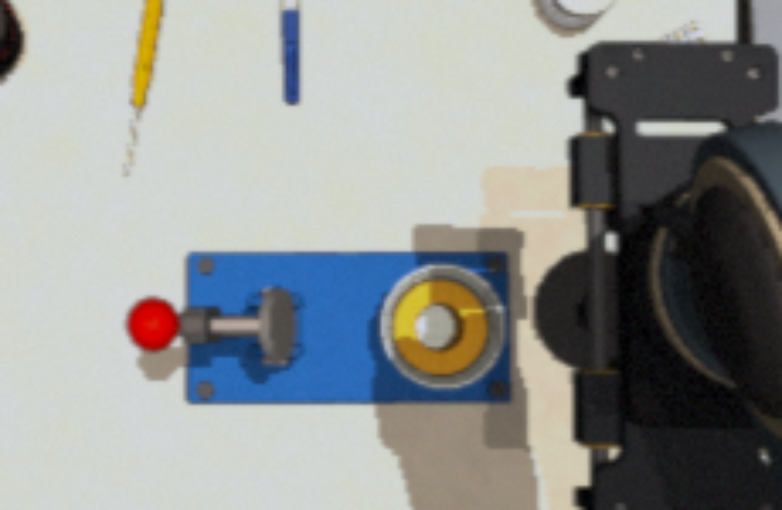

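>>> drive_tool(increments="-4 0 4 0 0 0 0.3;-6.9 0 9 0 0 0 0.3;-6.9 0 14 0 0 0 0.3;-6.9 0 19 0 0 0 0.3;-6.9 0 24 0 0 0 0.3;-6.9 0 28 0 0 0 0.3;-6.9 0 28 0 0 0 0.3;-6.9 0 28 0 0 0 0.3")

```text
time_s: 53.45
tcp_pos: [0.5138, -0.0531, 0.0558]
eef_rot: [-2.225, -2.216, -0.001]
force: [-0.0, 0.2, 1.1]
gripper_width: 0.65
```

```bash
python3 - <<'E'
from h import *
o=arm.get_obs(); print(o['tcp_pos'],o['force'],o['gripper_width'],inc([.513,-.055,.017]))
E
```

```text
[ 0.51378194 -0.05313235  0.05581788] [-0.03124407  0.16634037  1.08730146] 0.6502090509054039 (array([-0.19, -0.08,  3.88]), np.float64(-0.23903501603677105))
```

>>> drive_tool(increments="-0.2 -0.1 1.5 0 0 0 0.3;-0.2 -0.1 3 0 0 0 0.3;-0.2 -0.1 3.7 0 0 0 0.3;-0.2 -0.1 3.7 0 0 0 0.3;-0.2 -0.1 3.7 0 0 0 0.3")

```text
time_s: 53.95
tcp_pos: [0.5126, -0.057, 0.0186]
eef_rot: [2.229, 2.214, 0.0]
force: [0.4, -0.2, 0.4]
gripper_width: 0.654
```

>>> drive_tool(increments="0 0 0 0 0 0 -1;0 0 0 0 0 0 -1;0 0 0 0 0 0 -1;0 0 0 0 0 0 -1;0 0 0 0 0 0 -1;0 0 0 0 0 0 -1")

```text
time_s: 54.55
tcp_pos: [0.5125, -0.0571, 0.0185]
eef_rot: [2.229, 2.214, 0.0]
force: [-0.2, -0.3, 0.9]
gripper_width: 0.313
```

>>> drive_tool(increments="0 0 -3 0 0 0 -1;0 0 -7 0 0 0 -1;0 0 -11 0 0 0 -1;0 0 -11 0 0 0 -1;0 0 -11 0 0 0 -1")

```text
time_s: 55.05
tcp_pos: [0.5126, -0.0573, 0.1289]
eef_rot: [2.228, 2.212, 0.001]
force: [-1.0, 0.5, -0.6]
gripper_width: 0.31
```

```bash
python3 - <<'E'
from h import *
o=arm.get_obs(); print(o['tcp_pos'],o['force'],o['gripper_width'],inc([.5022,.0545,.125]))
E
```

```text
[ 0.51258637 -0.05733045  0.12892155] [-1.0094254   0.474142   -0.59012376] 0.3104768034066237 (array([11.18, -1.12,  0.38]), np.float64(-0.40443839548334876))
```

>>> drive_tool(increments="4 -0.4 0 0 0 0 -1;8 -0.8 0 0 0 0 -1;11.1 -1.1 0 0 0 0 -1;11.1 -1.1 0 0 0 0 -1;11.1 -1.1 0 0 0 0 -1;11.1 -1.1 0 0 0 0 -1")

```text
time_s: 55.65
tcp_pos: [0.5016, 0.0527, 0.1272]
eef_rot: [-2.23, -2.212, 0.003]
force: [0.4, -0.6, -0.8]
gripper_width: 0.307
```

```bash
python3 - <<'E'
from h import *
from scipy.optimize import least_squares
o=arm.get_obs(); t=o['tcp_pos']; print(t,o['force'],o['gripper_width'],inc([.5022,.053,.09]))
zt=t[2]-.0065
for n in('top','scene'):
    d=cam(n); w=cloud(d).reshape(-1,3); s=w[(abs(w[:,2]-zt)<.006)&(np.hypot(w[:,0]-.502,w[:,1]-.0545)<.055)]
    print(n,len(s))
    if len(s)<20: continue
    print(s.min(0).round(4),s.max(0).round(4),np.median(s[:,2]))
    h=cv2.convexHull(s[:,:2].astype(np.float32))[:,0]
    r=least_squares(lambda p:np.minimum(np.hypot(h[:,0]-p[0],h[:,1]-p[1])-.041,.003) ,[.502,.0545],loss='soft_l1',f_scale=.001); print(r.x.round(4),(np.hypot(*(h-r.x).T)).round(3))
    save(d,'c_%s.png'%n)
E
```

```text
[0.50156376 0.05266768 0.1272043 ] [ 0.37696323 -0.59991937 -0.79324836] 0.30696066921371434 (array([0.04, 0.07, 3.72]), np.float64(-0.4699213643046312))
top 171
[0.4752 0.077  0.1159] [0.5273 0.0935 0.1259] 0.120700408690409
[0.5016 0.053 ] [0.041 0.041 0.042 0.042 0.042 0.041 0.04  0.041 0.041 0.042 0.042 0.042
 0.041 0.041 0.029 0.025 0.031 0.033]
scene 0
```

>>> drive_tool(increments="0.15 0.07 1 0 0 0 -1;0.15 0.07 2 0 0 0 -1;0.15 0.07 2.8 0 0 0 -1;0.15 0.07 2.8 0 0 0 -1;0.15 0.07 2.8 0 0 0 -1")

```text
time_s: 56.25
tcp_pos: [0.5027, 0.0556, 0.1]
eef_rot: [-2.228, -2.214, 0.001]
force: [-0.3, 0.4, -0.9]
gripper_width: 0.307
```

```bash
python3 - <<'E'
from h import *
o=arm.get_obs(); t=o['tcp_pos']; print(t,o['force'],o['gripper_width'],inc([.5024,.0545,.0885]))
E
```

```text
[0.50266879 0.05557826 0.09996113] [-0.33051088  0.36010445 -0.87976633] 0.3069701195565597 (array([-0.11, -0.03,  1.15]), np.float64(-0.37434428917132906))
```

>>> drive_tool(increments="-0.1 0 0.4 0 0 0 -1;-0.1 0 0.8 0 0 0 -1;-0.1 0 1 0 0 0 -1;-0.1 0 1.2 0 0 0 -1;-0.1 0 1.2 0 0 0 -1;-0.1 0 1.2 0 0 0 -1")

```text
time_s: 56.85
tcp_pos: [0.503, 0.0546, 0.0885]
eef_rot: [2.229, 2.214, 0.0]
force: [-1.2, -0.7, 1.2]
gripper_width: 0.31
```

```bash
python3 - <<'E'
from h import *
o=arm.get_obs(); t=o['tcp_pos']; print(t,o['force'],o['gripper_width'],inc([.5024,.0545,.0885]))
E
```

```text
[0.50295001 0.05462161 0.08849534] [-1.1885635  -0.69576928  1.2324895 ] 0.3102317203989316 (array([-0.01, -0.05, -0.  ]), np.float64(-0.376850842144028))
```

Seated at the expected height with about 1 N contact. Next I release, retreat upward and check.

>>> drive_tool(increments="0 0 0.1 0 0 0 -1;0 0 0.1 0 0 0 -0.2;0 0 0 0 0 0 0;0 0 0 0 0 0 0.2;0 0 0 0 0 0 0.3;0 0 -4 0 0 0 0.3;0 0 -9 0 0 0 0.3;0 0 -14 0 0 0 0.3")

```text
time_s: 57.65
tcp_pos: [0.5022, 0.0546, 0.2295]
eef_rot: [-2.227, -2.214, 0.001]
force: [2.1, -0.2, 0.0]
gripper_width: 0.645
```

>>> drive_tool(increments="0 4 -3 0 0 0 0.3;-4 8 -3 0 0 0 0.3;-9 12 -3 0 0 0 0.3;-13 15 -3 0 0 0 0.3;-17 15 -3 0 0 0 0.3;-17 15 -3 0 0 0 0.3;-17 15 -3 0 0 0 0.3")

```text
time_s: 58.35
tcp_pos: [0.6516, -0.1194, 0.2571]
eef_rot: [-2.233, -2.208, 0.002]
force: [-0.1, 0.3, -0.3]
gripper_width: 0.645
```

```bash
python3 - <<'E'
from h import *
o=arm.get_obs(); print(o['time_s'],o['tcp_pos'],o['force'])
d=cam('top'); w=cloud(d); a=w[250:340,330:420].reshape(-1,3); a=a[np.hypot(a[:,0]-.502,a[:,1]-.0545)<.06]
s=a[(a[:,2]>.074)&(a[:,2]<.088)]; print(cv2.minEnclosingCircle(s[:,:2].astype(np.float32)),np.median(s[:,2]))
A=np.c_[s[:,:2]-[.502,.0545],np.ones(len(s))]; print('slope',np.linalg.lstsq(A,s[:,2],rcond=None)[0].round(4))
q=a[a[:,2]>.105]; print('knob',q.mean(0),len(q)); print('lever',w[295,295])
for n,p in dict(loupe=(221,237),filmcan=(400,181),vial=(419,163),carton=(453,168)).items():
    print(n,np.nanmedian(w[p[1]-2:p[1]+3,p[0]-2:p[0]+3].reshape(-1,3),0).round(3))
cv2.imwrite('pics/t15.png',cv2.resize(d['frame'][130:350,190:480,::-1],None,fx=2.5,fy=2.5))
E
```

```text
58.35 [ 0.65156813 -0.11938546  0.25713651] [-0.07397687  0.31985818 -0.265956  ]
((0.5031449794769287, 0.05620065703988075), 0.041107311844825745) 0.08211396105028645
slope [0.0002 0.0005 0.0821]
knob [0.50306068 0.05663709 0.1097854 ] 146
lever [0.5025122  0.22157743 0.25684619]
loupe [0.635 0.403 0.036]
filmcan [0.757 0.001 0.052]
vial [ 0.792 -0.039  0.068]
carton [ 0.778 -0.111  0.078]
```

View pics/t15.png

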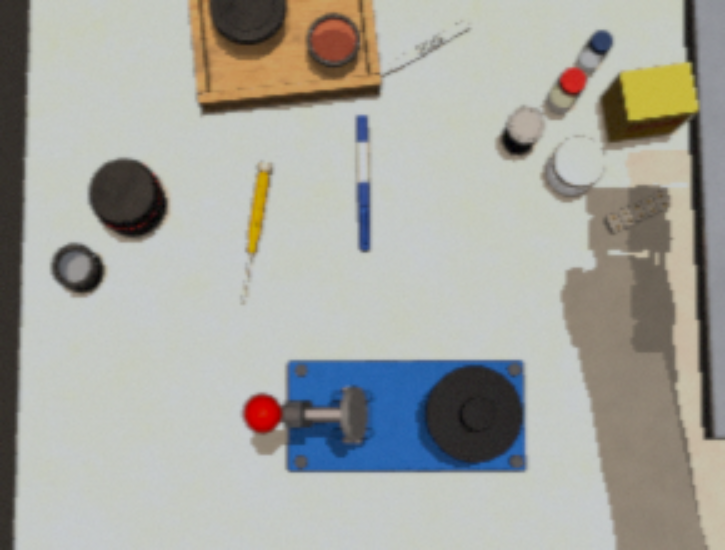

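```bash
python3 -c "
from plant import arm
print(arm.close_job())"
```

```text
the job is handed in; nothing more can be done
None
```

The job is done and handed in at about 58 s. No verdict was reported, so these are my own checks from the camera and arm readings.

I laid the cap aside, dropped all 5 rings into the tube and swung the lever to its stop. I then guided it back to rest in the grip, rather than letting the spring swing it, and put the cap back on.

**Last checks**
- **Rings:** the top ring was flat with its face at 65 mm, which is right for five 10 mm rings. I measured this before the cap went back on, so the cap hides them now.
- **Lever:** at the stop I worked out about 1.97 rad from the tool pose, and the bar looked level in the depth picture. The knob is now back where it started.
- **Cap:** its flange top is level at 82 mm, the same as at the start. It sits about 2 mm off its first position, within the 6 mm limit.
- **Bystanders:** loupe, film canister, vial and carton are within 1 mm of where they began.

**What went wrong on the way**
- The first ring landed tilted in the tube. I pressed it flat with closed fingers and released the others more slowly.
- One pick failed: I lifted without the ring, then came down on it with the fingers not fully open (about 33 N at the wrist). I re-measured and picked it again.
- One ring was knocked aside while the arm was elsewhere, so I located it again.
- The knob slid in the grip on the way back, with about 31 N at the wrist. I eased off before letting go.

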